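Drop the test coupons into the immersion basket

ROBOT

A 6-joint arm with a two-finger parallel gripper is mounted at the origin on the work surface. World frame = base frame: x ahead of the robot, y to its left, z up, the work surface at z = 0. Lengths are in mm, angles in rad, forces in N, time in s.
With the tool pointing down it reaches from about 275 to 1000 mm from the base axis. Payload 8.4 kg.
Tool frame: the origin (TCP) lies where the fingers leave the gripper's body, on its centre line; the fingertips stand 73 mm ahead of it and the grasp point (between the pads) lies 54 mm ahead of it; x points along the fingers, z is the direction in which the jaws open and shut, and the axes are right-handed (so a half turn about x gives the same grasp; the last joint's range is limited). The gripper opens to 85 mm and grips with 20 to 120 N. Pads are 22 mm wide; open, the fingers measure 114 mm over their backs; the gripper's body (76 mm by 85 mm) begins 54 mm behind the grasp point. The pads swing forward as they close: fully open they stand 13 mm farther back than shut.
Start: joints at [1.258, 0.353, 1.633, -0, 1.155, -0.002], TCP at [191.136, 595.059, 303.881] pointing down, gripper open.
Joint ranges: [-2.63, 2.63], [-0.92, 2.1], [0.06, 2.66], [-1.3, 4.44], [0, 2.69], [-3.02, 3.02]. Speed limits (rad/s): [2.22, 2.22, 2.79, 3.14, 3.14, 3.14].

INTERFACE

Orientations are given as a unit quaternion [w, x, y, z].
In Python, from station import env, vision, workorder gives the robot as it stands.
- The arm moves only by the tool jog_arm, never from a script. Its argument "moves" is one flat list of numbers, 6 for each row, row after row: the shift along the tool's x, y, z in cm, then the turn, a rotation vector about the tool's x, y, z in degrees. A call has 1 to 10 rows; each row is the pose to reach, as a shift and turn from the pose measured when the call began, along the tool's axes at that moment; what a row does not reach only later rows make up. A row lasts 1/10 s, in which the tool goes at most 50 mm and 8.59 degrees, less where a joint would pass 70% of its speed; a pose out of reach is approached as far as the arm can. A call with a gripper value outside its range is refused whole. "jaw" is the opening in per cent of the stroke, from 0 (shut) to 100 (fully open), set as the call begins (left out, the last holds). The fingers move at their own pace and stop on an object; "force" is the grip in N (left out, the last holds). Time passes only in rows, so rows that repeat a pose let the fingers close. It gives the time, the measured TCP pose, the force and the opening at its end, in the units of the state.
- env.state(): the state, without advancing time (a new reading comes with each control period).
- vision.capture(name): name is "scene" or "top" or "wrist"; returns (picture, depth): 480x640x3 uint8, red, green, blue; 480x640 float32, mm along the optical axis (not along the pixel's ray), 0 where there is no reading.
- vision.get_calibration(name): a dict with "intrinsics" (3x3 intrinsics, pixels), "position" and "attitude" of the camera in the world. Camera axes: x right, y up, looking along -z (the intrinsics and any distortion apply to the point x, -y, -z); pixel columns grow to the right and rows downward; lengths in mm; the calibration is good to about 2 mm. A picture is of the moment at which its call begins: read the wrist's pose just before it. get_calibration takes no time and is no camera call; for the wrist camera it gives the pose at the moment of the call.
- workorder.hand_in(): hands the job in, once; it reports no verdict.
The state is a dict: "t": time; "joint_positions": joint angles; "dq": joint speeds; "effort": joint torques, N m; "position": TCP position; "tool_rot": TCP orientation; "wrist_force": force on the tool from outside, world axes, zero at the start; "ft_torque": the same for the moment, N m; "grip_width": finger opening in mm.
Only numpy, scipy, OpenCV 4.12 (cv2) and the standard library are available. Lean on these libraries where they do the work, as an engineer would, in place of code of your own. Each camera call takes 0.05 s, during which the arm holds its last target. There are 200 camera calls.

TASK

Take the lid off the drop chute, get every purple test coupon out of its pocket in the white block (press the end near the black dot and the other end tips up so it can be gripped) and load them all into the chute. When all are in, pull the sprung gate out by its black knob right to its stop and hold it there until the coupons have dropped together into the basket below. Then let the gate go fully home and put the lid squarely back on the chute so that it covers the mouth, leaving the other things on the bench as they are.

Things in the scene. Friction and masses are not known exactly. Their poses are not given: they have to be found in the camera images.
- rack: white coupon block, fixed, 125 (x) x 226 (y) x 55 mm high; origin at the centre of its underside, z up. Four pockets side by side at local y = -81, -27, 27, 81 mm, each 93 mm long (x = -46.5 to 46.5 mm) and 44 mm wide, with 10 mm walls; fewer than four may be filled. Coupons lie flush with the block's top. A black dot 14 mm across on the block marks the -x end of each pocket
- rack_edge (a point): middle of the shelf edge that runs along y through all pockets, 12 mm below the block's top, axes as the block. On its +x side is the shelf; on its -x side a well 33 mm deeper, bridged by the coupons. Pressed lightly (a few N) near its -x end, a coupon tips over this edge until that end stops in the well, a tool 22 mm wide then being some 13 mm below the block's top, and stays up by itself at about 50 degrees
- coupon1_c (a point): centre of purple test coupon 1, a loose metal plate 90 (x) x 40 (y) x 12 mm (z), about 0.12 kg; axes are the plate's own, x along its length and at the start away from the black dot; absent (None) in some starts. Tipped up, its +x end stands some 30 mm above the block, where its long edges (40 mm apart) can be gripped
- coupon2_c (a point): centre of purple test coupon 2, a loose metal plate 90 (x) x 40 (y) x 12 mm (z), about 0.12 kg; axes are the plate's own, x along its length and at the start away from the black dot; absent (None) in some starts. Tipped up, its +x end stands some 30 mm above the block, where its long edges (40 mm apart) can be gripped
- coupon3_c (a point): centre of purple test coupon 3, a loose metal plate 90 (x) x 40 (y) x 12 mm (z), about 0.12 kg; axes are the plate's own, x along its length and at the start away from the black dot; absent (None) in some starts. Tipped up, its +x end stands some 30 mm above the block, where its long edges (40 mm apart) can be gripped
- coupon4_c (a point): centre of purple test coupon 4, a loose metal plate 90 (x) x 40 (y) x 12 mm (z), about 0.12 kg; axes are the plate's own, x along its length and at the start away from the black dot; absent (None) in some starts. Tipped up, its +x end stands some 30 mm above the block, where its long edges (40 mm apart) can be gripped
- chute_mouth (a point): centre of the drop chute's mouth, level with its rim, 165 mm above the bench; the chute is fixed. z up, its -x axis is the way the gate pulls out. The trough below the mouth is 60 (x) x 130 mm (y) inside with walls 5 mm thick, 51 mm deep, and its floor is the gate. A coupon goes in with its length along y
- basket_floor (a point): centre of the floor of the fixed clear basket below the chute, 8 mm above the bench, same axes as chute_mouth; the basket is 128 (x) x 178 mm (y) inside with walls 47 mm high, and stays where it is
- gate_knob (a point): grip point of the gate's upright round black knob, 22 mm diameter, 44 mm tall; the point is on its axis, 20 mm below its top, 138 mm above the bench and, gate home, 78 mm out from the middle of the chute. Its local -x is the pulling direction. It can be gripped from above; the chute's front wall starts 43 mm from the knob's axis
- gate (a joint): travel of the gate in m: 0 fully home (trough closed), 0.070 at its stop (trough fully open below). A spring pulls it home with about 7 N at the start and 13 N at the stop
- lid_knob (a point): middle of the lid's upright black knob (26 mm diameter, 34 mm tall), 17 mm below its top, 23 mm above the lid's underside. The lid is a loose flat purple plate 94 (x) x 164 (y) x 6 mm, 0.16 kg, no lip, at first on the chute's rim, z up. The bench inside four green tape corners (round x = 0.47, y = 0, between block and chute) is free for it, length along world x
- beaker: the clear beaker, not to be moved; origin at the centre of its underside
- reagent: the amber reagent bottle, not to be moved; origin at the centre of its underside
- wash: the white wash bottle, not to be moved; origin at the centre of its underside
- dish: the white dish, not to be moved; origin at the centre of its underside
- timer: the timer, not to be moved; origin at the centre of its underside
- probe: the temperature probe with black handle, not to be moved; origin at the centre of its underside
- pot: the small amber jar, not to be moved; origin at the centre of its underside
Things that resemble listed ones, but are neither listed nor needed, are in the scene too. Of the things that look like the part that bears lid_knob, the middle-sized one is meant.

How it is judged (in metres and radians):
On the way, in this order (a step that is already met when the one before it is completed fails the run):
1. every coupon lies in the chute's trough with the gate still home (value of joint gate below 0.006 m and x of coupon1_c in the frame of chute_mouth between -0.034 and 0.034 m and y of coupon1_c in the frame of chute_mouth between -0.068 and 0.068 m and z of coupon1_c in the frame of chute_mouth between -0.055 and 0.005 m and x of coupon2_c in the frame of chute_mouth between -0.034 and 0.034 m and y of coupon2_c in the frame of chute_mouth between -0.068 and 0.068 m and z of coupon2_c in the frame of chute_mouth between -0.055 and 0.005 m and x of coupon3_c in the frame of chute_mouth between -0.034 and 0.034 m and y of coupon3_c in the frame of chute_mouth between -0.068 and 0.068 m and z of coupon3_c in the frame of chute_mouth between -0.055 and 0.005 m and x of coupon4_c in the frame of chute_mouth between -0.034 and 0.034 m and y of coupon4_c in the frame of chute_mouth between -0.068 and 0.068 m and z of coupon4_c in the frame of chute_mouth between -0.055 and 0.005 m), for 0.3 s.
2. the gate is pulled out to its stop and held until every coupon has dropped into the basket (value of joint gate above 0.065 m and z of each of coupon1_c, coupon2_c, coupon3_c, coupon4_c in the frame of basket_floor below 0.07 m), for 0.4 s.
At the end, for the whole second after the job is handed in: Every coupon lies at rest in the basket, the gate is home (under 4 mm), and the lid lies flat on the chute's rim, right way up, within 12 mm of the middle and 0.14 rad of square (x of coupon1_c in the frame of basket_floor between -0.066 and 0.066 m and y of coupon1_c in the frame of basket_floor between -0.091 and 0.091 m and z of coupon1_c in the frame of basket_floor between 0 and 0.07 m and linear speed of each of coupon1, coupon2, coupon3, coupon4 below 0.03 m/s and x of coupon2_c in the frame of basket_floor between -0.066 and 0.066 m and y of coupon2_c in the frame of basket_floor between -0.091 and 0.091 m and z of coupon2_c in the frame of basket_floor between 0 and 0.07 m and x of coupon3_c in the frame of basket_floor between -0.066 and 0.066 m and y of coupon3_c in the frame of basket_floor between -0.091 and 0.091 m and z of coupon3_c in the frame of basket_floor between 0 and 0.07 m and x of coupon4_c in the frame of basket_floor between -0.066 and 0.066 m and y of coupon4_c in the frame of basket_floor between -0.091 and 0.091 m and z of coupon4_c in the frame of basket_floor between 0 and 0.07 m and value of joint gate below 0.004 m and horizontal distance between lid_knob and chute_mouth below 0.012 m and angle between the y axis of lid_knob and the y axis of chute_mouth, either way round below 0.14 rad and angle between lid_knob's own z axis and vertical below 0.05 rad and z of lid_knob in the frame of chute_mouth between 0.018 and 0.028 m); the robot touches nothing.
It fails at once if one of the other things on the bench is moved more than 30 mm (distance of any of beaker, reagent, wash, dish, timer, probe, pot from where it was at the start of the episode above 0.03 m).
It fails at once if a bottle, jar or the beaker is knocked over (angle between any of beaker, reagent, wash, pot's own z axis and vertical above 0.6 rad).
Of coupon1, coupon2, coupon3, coupon4 only 2 to 4 are there at a start; the rules pass over those that are not, and their reading is None.
At some moment in a run one of lid may be knocked a few centimetres aside while the robot is not near it.
Once in a run the grip may slacken for a moment while it holds something.
It also fails if it takes over 210 s, if anything falls off the work surface, if the arm or the gripper's body presses on something with over 40 N, if the wrist force passes 120 N, or if a joint passes its speed limit or range.

## Working session

There is one attempt and no reset: what is moved stays moved. The work goes in short steps, Python scripts to look and compute and a tool call to move; the robot and the scene stay as the last step left them, time stands still between calls to the robot, and variables do not carry over. Pictures are saved under pics/ and viewed, on a budget of 14 in all, crops included, one or two more only if the job needs it, and the job is handed in when it is done.

Besides the shell and the picture viewer there is one more tool, called after "Request:" by a JSON object that holds its "name" and its "arguments". jog_arm: Moves the arm, as the interface text tells. Its arguments: {"type":"object","properties":{"moves":{"type":"array"},"jaw":{"type":"number"},"force":{"type":"number"}},"required":["moves"]}

```bash
ls; mkdir -p pics
cat > h.py <<'E'
import numpy as np, cv2
from scipy.spatial.transform import Rotation as R
from station import env, vision, workorder
def cal(n):
    c=vision.get_calibration(n); K=np.array(c["intrinsics"],float); p=np.array(c["position"],float); a=np.array(c["attitude"],float)
    M=a if a.shape==(3,3) else R.from_quat([a[1],a[2],a[3],a[0]]).as_matrix()
    return K,p,M,c
def cloud(d,c):
    K,p,M,_=c; v,u=np.mgrid[0:d.shape[0],0:d.shape[1]]
    X=np.stack([(u-K[0,2])/K[0,0]*d,-(v-K[1,2])/K[1,1]*d,-d],-1)
    return X@M.T+p
def ray(uv,z,c):
    K,p,M,_=c; uv=np.atleast_2d(uv).astype(float)
    D=np.stack([(uv[:,0]-K[0,2])/K[0,0],-(uv[:,1]-K[1,2])/K[1,1],-np.ones(len(uv))],-1)@M.T
    return p+D*((z-p[2])/D[:,2])[:,None]
def save(n,im): cv2.imwrite(f"pics/{n}.png",im[...,::-1])
def pose():
    s=env.state(); q=s["tool_rot"]; return np.array(s["position"]),R.from_quat([q[1],q[2],q[3],q[0]]),s
def go(target_grasp,yaw=None,fwd=54):
    """print tool-frame shift (cm) and turn (deg) to put the grasp point at target, tool down, jaw axis z at world yaw (rad)"""
    p,r,s=pose()
    if yaw is None: Rt=r
    else:
        best=None
        for k in (0,np.pi):
            z=np.array([np.cos(yaw+k),np.sin(yaw+k),0]); x=np.array([0,0,-1.]); y=np.cross(z,x)
            c=R.from_matrix(np.stack([x,y,z],1)); 
            if best is None or (r.inv()*c).magnitude()<(r.inv()*best).magnitude(): best=c
        Rt=best
    tcp=np.array(target_grasp)-Rt.apply([fwd,0,0])
    print("shift cm",np.round(r.inv().apply(tcp-p)/10,2),"turn deg",np.round((r.inv()*Rt).as_rotvec(degrees=True),2))
E
python3 - <<'E'
from h import *
p,r,s=pose(); print(s); print(r.as_matrix().round(3))
for n in("scene","top"):
    im,d=vision.capture(n); c=cal(n); print(n,c); save(n+"0",im); np.savez(f"{n}0.npz",im=im,d=d)
E
```

```text
pics
{'t': 0.0, 'joint_positions': array([ 1.25761117e+00,  3.53677628e-01,  1.63412232e+00, -3.14193742e-05,
        1.15518540e+00, -2.40759317e-03]), 'dq': array([-5.15881760e-04,  7.82221984e-04, -5.64580401e-05, -2.39265692e-04,
        1.64976967e-03,  2.33383364e-04]), 'effort': array([-2.20376714e-03, -6.05248547e+01, -3.42077422e+01, -5.94440780e-05,
        9.27978486e-03, -1.96749608e-05]), 'position': array([191.02388244, 594.70905476, 303.14824743]), 'tool_rot': array([ 0.57096244, -0.4168945 ,  0.57174763,  0.41629978]), 'wrist_force': array([-0.48848461, -0.28330035,  0.3483693 ]), 'ft_torque': array([-0.01709202, -0.05296949, -0.00752159]), 'grip_width': 85.16808961417314}
[[-0.    -0.952  0.306]
 [-0.001  0.306  0.952]
 [-1.    -0.    -0.001]]
scene (array([[551.55912169,   0.        , 315.55895436],
       [  0.        , 551.55912169, 238.80980485],
       [  0.        ,   0.        ,   1.        ]]), array([1318.40224157, -589.02883365,  864.85847317]), array([[ 0.60001333, -0.47818759,  0.64134284],
       [ 0.79991499,  0.36959822, -0.47279295],
       [-0.010955
[... 308 characters left out ...]
62, 0.20329266, 0.3983283 ])})
top (array([[519.36893063,   0.        , 308.83256831],
       [  0.        , 519.36893063, 237.89640013],
       [  0.        ,   0.        ,   1.        ]]), array([ 431.19515778,   11.18423222, 1473.41233968]), array([[ 0.02480452,  0.99511362, -0.09556995],
       [-0.99935394,  0.0271697 ,  0.02352675],
       [ 0.0260084 ,  0.09492463,  0.99514465]]), {'intrinsics': array([[519.36893063,   0.        , 308.83256831],
       [  0.        , 519.36893063, 237.89640013],
       [  0.        ,   0.        ,   1.        ]]), 'position': array([ 431.19515778,   11.18423222, 1473.41233968]), 'attitude': array([ 0.71538781,  0.02495076, -0.04248687, -0.69698824])})
```

View pics/scene0.png

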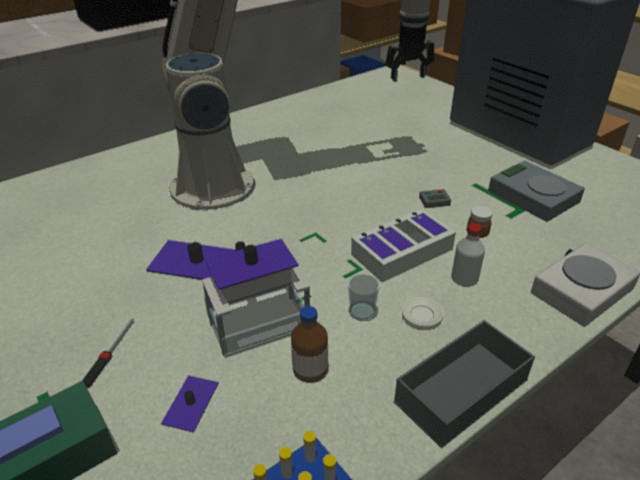

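View pics/top0.png

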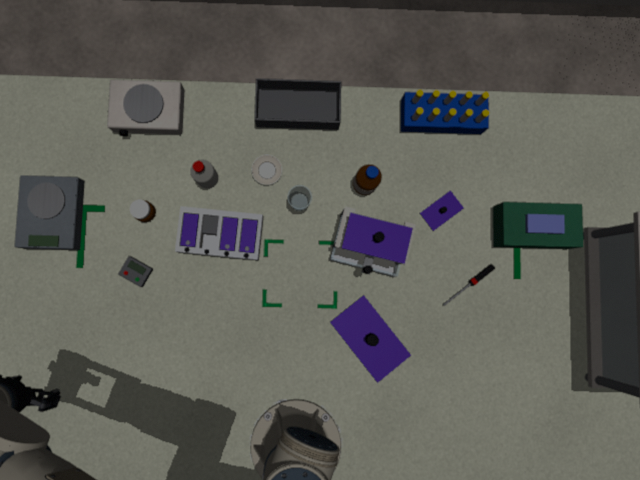

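Scene: the 3 lid-like purple plates are at top px (377,238) on the chute, (371,339) big one on the bench, (442,210) small one. There are 3 coupons in the block near (190,230), (229,233), (248,235), with the pocket at (210,230) empty. The black knob at (367,268) is the gate's. Next I measure their sizes and take a close crop.

```bash
cat > m.py <<'E'
from h import *
def purple(im): 
    h=cv2.cvtColor(im,cv2.COLOR_RGB2HSV); return cv2.morphologyEx(cv2.inRange(h,(115,80,50),(145,255,255)),cv2.MORPH_OPEN,np.ones((2,2)))
def rects(P,m,amin=60):
    n,l,st,ce=cv2.connectedComponentsWithStats(m)
    for i in range(1,n):
        if st[i,4]<amin: continue
        Q=P[l==i]; z=np.median(Q[:,2]); Q=Q[abs(Q[:,2]-z)<8]
        (cx,cy),(w,h),a=cv2.minAreaRect(Q[:,:2].astype(np.float32))
        if w<h: a-=90; w,h=h,w
        print(ce[i].round(0),"c %.1f %.1f z %.1f  %.0fx%.0f longaxis %.1f deg"%(cx,cy,z,w,h,(a+90)%180-90))
E
python3 - <<'E'
from m import *
for n in("top","scene"):
    D=np.load(n+"0.npz"); im,d=D["im"],D["d"]; c=cal(n); P=cloud(d,c); print(n); rects(P,purple(im))
    if n=="top":
        # rack: bright white
        hsv=cv2.cvtColor(im,cv2.COLOR_RGB2HSV)
        sel=(abs(P[...,2]-55)<6)&(P[...,0]>300)&(P[...,0]<650)&(P[...,1]>60)&(P[...,1]<420)
        rects(P,sel.astype(np.uint8)*255,300)
        roi=lambda z0,z1:((P[...,2]>z0)&(P[...,2]<z1)&(P[...,0]>280)&(P[...,0]<600)&(P[...,1]<-30)&(P[...,1]>-260)).astype(np.uint8)*255
        for z0,z1 in((176,230),(150,163),(120,163)): print(z0);rects(P,roi(z0,z1),15)
        save("crop1",np.vstack([cv2.resize(im[200:280,170:290],None,fx=5,fy=3.6,interpolation=2)[:290],cv2.resize(im[200:290,310:430],None,fx=5,fy=3.4,interpolation=2)]))
E
```

```text
top
[442. 211.] c 659.7 -405.7 z 3.9  114x63 longaxis -52.0 deg
[190. 230.] c 578.9 302.7 z 54.0  91x42 longaxis -4.4 deg
[378. 239.] c 560.9 -192.8 z 170.4  161x91 longaxis 77.4 deg
[546. 225.] c 618.9 -660.4 z 94.7  100x45 longaxis -88.5 deg
[229. 234.] c 570.8 195.4 z 54.1  90x42 longaxis -4.6 deg
[249. 236.] c 566.4 141.5 z 54.1  90x41 longaxis -4.9 deg
[371. 339.] c 292.2 -205.1 z 7.3  214x121 longaxis 39.7 deg
[219. 232.] c 576.9 226.1 z 54.3  227x125 longaxis 85.8 deg
176
[378. 236.] c 562.3 -190.6 z 203.3  25x22 longaxis 7.2 deg
150
[368. 268.] c 483.7 -172.3 z 157.5  21x18 longaxis -88.8 deg
120
[340. 236.] c 570.6 -102.7 z 123.9  63x18 longaxis -14.4 deg
[367. 269.] c 483.7 -172.3 z 156.7  21x18 longaxis -88.8 deg
scene
[430. 225.] c 584.5 304.6 z 54.9  92x45 longaxis -3.6 deg
[397. 240.] c 578.5 197.8 z 54.9  89x40 longaxis -5.5 deg
[379. 247.] c 575.4 144.8 z 54.4  90x42 longaxis -4.3 deg
[224. 263.] c 562.5 -191.0 z 168.6  164x99 longaxis 77.2 deg
[191. 405.] c 665.3 -401.4 z 3.2  113x63 longaxis -52.3 deg
[ 21. 434.] c 624.2 -660.7 z 93.7  75x47 longaxis 88.7 deg
[ 52. 422.] c 631.1 -617.1 z 93.7  33x19 longaxis -19.6 deg
```

View pics/crop1.png

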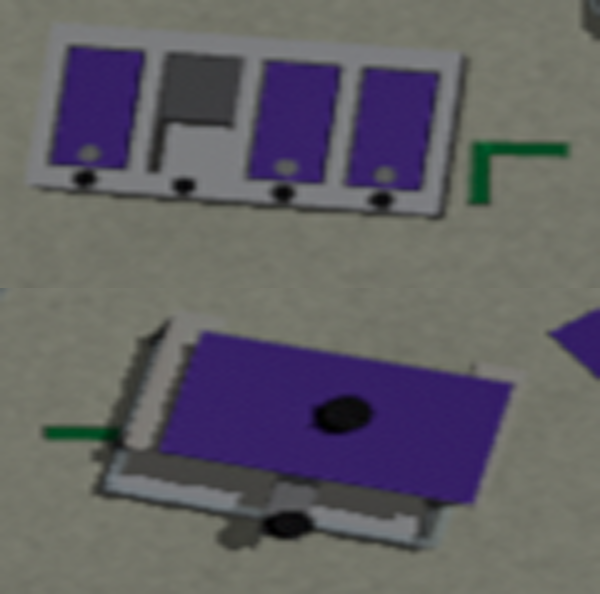

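The plate on the chute measures 161x91 mm (expected 164x94) with its top at z 170, so it is the lid. The other two are 214x121 and 114x63 decoys. Its axis (77.3°) and the gate knob's position agree with the 78 mm given. I'm moving above it now.

Run:
```python
from h import *
go((562,-191,254),np.radians(-13))
p,r,s=pose(); c=cal("wrist"); print(r.inv().apply(c[1]-p), (r.inv()*R.from_matrix(c[2])).as_matrix().round(2),c[0][0,0])
```

```text
shift cm [ -0.4  -59.34 -63.47] turn deg [ 8.52e+01 -5.00e-02  5.00e-02]
[-69.71638013  80.18775567  -0.23863843] [[-0.    0.31 -0.95]
 [ 0.    0.95  0.31]
 [ 1.    0.   -0.  ]] 333.10787542363215
```

Request:
{"name": "jog_arm", "arguments": {"moves": [-0.4, -59.3, -63.5, 85.2, 0, 0, -0.4, -59.3, -63.5, 85.2, 0, 0, -0.4, -59.3, -63.5, 85.2, 0, 0, -0.4, -59.3, -63.5, 85.2, 0, 0, -0.4, -59.3, -63.5, 85.2, 0, 0, -0.4, -59.3, -63.5, 85.2, 0, 0, -0.4, -59.3, -63.5, 85.2, 0, 0, -0.4, -59.3, -63.5, 85.2, 0, 0, -0.4, -59.3, -63.5, 85.2, 0, 0, -0.4, -59.3, -63.5, 85.2, 0, 0], "jaw": 100, "force": 60}}

```text
t: 1.1
position: [404.4, 140.8, 306.3]
tool_rot: [0.702, 0.082, 0.702, -0.083]
wrist_force: [0.9, 0.9, 0.7]
grip_width: 85.5
```

Run:
```python
from h import *
print(pose()[2]["joint_positions"].round(2)); go((562,-191,254),np.radians(-13))
```

```text
[ 0.33  0.04  2.03 -0.    1.08  0.57]
shift cm [ -0.13 -28.64  22.99] turn deg [-0.35  0.01  0.06]
```

Request:
{"name": "jog_arm", "arguments": {"moves": [-0.1, -28.6, 23, -0.3, 0, 0, -0.1, -28.6, 23, -0.3, 0, 0, -0.1, -28.6, 23, -0.3, 0, 0, -0.1, -28.6, 23, -0.3, 0, 0, -0.1, -28.6, 23, -0.3, 0, 0, -0.1, -28.6, 23, -0.3, 0, 0, -0.1, -28.6, 23, -0.3, 0, 0, -0.1, -28.6, 23, -0.3, 0, 0, -0.1, -28.6, 23, -0.3, 0, 0, -0.1, -28.6, 23, -0.3, 0, 0]}}

```text
t: 2.1
position: [561.6, -190.0, 307.0]
tool_rot: [0.702, 0.08, 0.703, -0.081]
wrist_force: [0.6, 0.1, 0.1]
grip_width: 85.5
```

Run:
```python
from m import *
p,r,s=pose(); print(p,s["joint_positions"].round(2)); c=cal("wrist"); im,d=vision.capture("wrist"); save("w1",im); P=cloud(d,c)
rects(P,purple(im),200)
dark=(im.max(2)<60).astype(np.uint8)*255
for a,b in((190,215),(150,166)):
  print(a); rects(P,dark&((P[...,2]>a)&(P[...,2]<b)).astype(np.uint8)*255,60)
go((562,-191,194),np.radians(-13))
```

```text
[ 561.55746183 -189.98566247  307.04969789] [-0.33  0.3   1.7  -0.    1.14 -0.1 ]
[320. 237.] c 560.3 -191.6 z 170.8  164x94 longaxis 77.6 deg
[109. 252.] c 293.8 -201.7 z 7.5  215x122 longaxis 39.9 deg
[409. 331.] c 631.4 -385.7 z 4.1  96x37 longaxis 86.8 deg
190
[319. 272.] c 560.3 -190.1 z 204.5  25x24 longaxis -40.3 deg
150
[204. 246.] c 481.3 -171.1 z 157.5  20x20 longaxis 31.5 deg
shift cm [ 5.93 -0.14  0.09] turn deg [-0.03 -0.08  0.03]
```

View pics/w1.png

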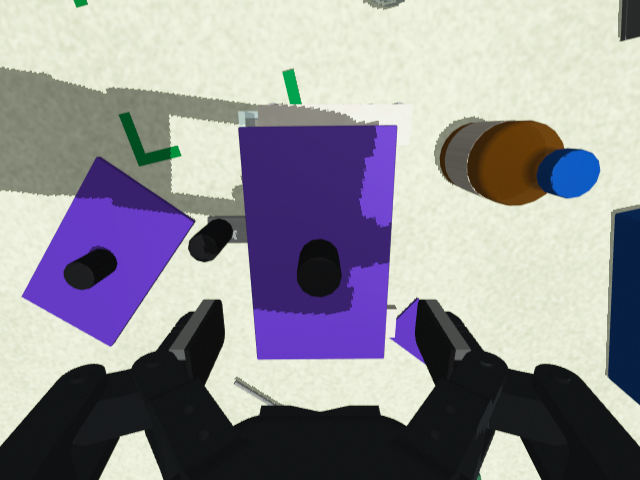

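Wrist view: the lid fills px (240–397, 125–360) with its knob at (319,272) between the open fingers. The gate knob is at (204,246) and the bottle is clear at right. Lid size 164x94 confirms the choice.

Request:
{"name": "jog_arm", "arguments": {"moves": [3, -0.1, -0.1, 0, 0, 0, 5.9, -0.1, -0.1, 0, 0, 0, 5.9, -0.1, -0.1, 0, 0, 0, 5.9, -0.1, -0.1, 0, 0, 0]}}

```text
t: 2.55
position: [559.9, -188.9, 248.7]
tool_rot: [0.702, 0.08, 0.703, -0.08]
wrist_force: [0.6, -0.9, -0.2]
grip_width: 85.3
```

Request:
{"name": "jog_arm", "arguments": {"moves": [0, 0, 0, 0, 0, 0, 0, 0, 0, 0, 0, 0, 0, 0, 0, 0, 0, 0, 0, 0, 0, 0, 0, 0, 0, 0, 0, 0, 0, 0, 0, 0, 0, 0, 0, 0, 0, 0, 0, 0, 0, 0, 0, 0, 0, 0, 0, 0], "jaw": 0, "force": 80}}

```text
t: 3.35
position: [560.3, -189.1, 249.7]
tool_rot: [0.702, 0.08, 0.703, -0.08]
wrist_force: [-0.3, 0.8, 6.6]
grip_width: 23.9
```

Request:
{"name": "jog_arm", "arguments": {"moves": [-2, 0, 0, 0, 0, 0, -6, 0, 0, 0, 0, 0, -8, 0, 0, 0, 0, 0, -8, 0, 0, 0, 0, 0]}}

```text
t: 3.75
position: [561.6, -189.6, 332.9]
tool_rot: [0.704, 0.079, 0.701, -0.08]
wrist_force: [0.3, -0.8, -2.1]
grip_width: 23.9
```

Run:
```python
from m import *
p,r,s=pose(); print(p,s["grip_width"]); c=cal("wrist"); im,d=vision.capture("wrist"); P=cloud(d,c)
rects(P,purple(im),200)
save("w2",im); go((470,0,270),np.radians(-90.5))
```

```text
[ 561.60903374 -189.60481701  332.85988408] 23.94713992582741
[324. 219.] c 566.9 -165.1 z 253.9  109x94 longaxis 77.5 deg
[119. 246.] c 293.2 -201.9 z 7.5  216x122 longaxis 39.7 deg
[320. 386.] c 549.7 -242.1 z 253.9  42x40 longaxis -14.9 deg
shift cm [  0.64  16.41 -13.1 ] turn deg [ 7.753e+01  9.000e-02 -3.000e-02]
```

Request:
{"name": "jog_arm", "arguments": {"moves": [0, 16.4, -13.1, 77.5, 0, 0, 0, 16.4, -13.1, 77.5, 0, 0, 0, 16.4, -13.1, 77.5, 0, 0, 0, 16.4, -13.1, 77.5, 0, 0, 0, 16.4, -13.1, 77.5, 0, 0, 0, 16.4, -13.1, 77.5, 0, 0, 0, 16.4, -13.1, 77.5, 0, 0, 0, 16.4, -13.1, 77.5, 0, 0, 0, 16.4, -13.1, 77.5, 0, 0, 0, 16.4, -13.1, 77.5, 0, 0]}}

```text
t: 4.8
position: [469.0, -0.1, 328.7]
tool_rot: [-0.497, -0.502, -0.497, 0.503]
wrist_force: [0.4, 0.3, -1.1]
grip_width: 23.8
```

Run:
```python
from m import *
p,r,s=pose(); print(p,s["grip_width"],s["joint_positions"].round(2)); c=cal("wrist"); im,d=vision.capture("wrist"); P=cloud(d,c)
rects(P,purple(im),200); go((470,0,31),np.radians(-90.5))
```

```text
[ 4.69028439e+02 -8.10598417e-02  3.28704520e+02] 23.768283115245303 [-0.    0.08  1.93 -0.    1.14  1.58]
[ 10. 103.] c 576.8 292.4 z 54.9  92x28 longaxis -14.3 deg
[111. 101.] c 570.6 198.6 z 54.9  91x44 longaxis -5.2 deg
[168. 105.] c 566.5 144.3 z 54.9  91x43 longaxis -4.1 deg
[351. 234.] c 494.2 -0.5 z 249.5  109x94 longaxis -0.5 deg
[320. 386.] c 415.4 0.1 z 249.8  42x40 longaxis 88.3 deg
shift cm [24.39  0.11 -0.03] turn deg [0.03 0.05 0.07]
```

Request:
{"name": "jog_arm", "arguments": {"moves": [5, 0.1, 0, 0, 0, 0, 10, 0.1, 0, 0, 0, 0, 15, 0.1, 0, 0, 0, 0, 19, 0.1, 0, 0, 0, 0, 22, 0.1, 0, 0, 0, 0, 23.5, 0.1, 0, 0, 0, 0, 24.2, 0.1, 0, 0, 0, 0, 24.2, 0.1, 0, 0, 0, 0]}}

```text
t: 5.65
position: [469.3, -0.3, 86.1]
tool_rot: [-0.498, -0.5, -0.499, 0.502]
wrist_force: [0.1, -0.9, -0.9]
grip_width: 23.6
```

Request:
{"name": "jog_arm", "arguments": {"moves": [0, 0, 0, 0, 0, 0, 0, 0, 0, 0, 0, 0, 0, 0, 0, 0, 0, 0, 0, 0, 0, 0, 0, 0, 0, 0, 0, 0, 0, 0], "jaw": 100}}

```text
t: 6.15
position: [469.5, -0.3, 86.4]
tool_rot: [-0.498, -0.501, -0.499, 0.502]
wrist_force: [0.4, 0.2, 0.2]
grip_width: 85.5
```

Request:
{"name": "jog_arm", "arguments": {"moves": [-5, 0, 0, 0, 0, 0, -10, 0, 0, 0, 0, 0, -15, 0, 0, 0, 0, 0, -18, 0, 0, 0, 0, 0, -18, 0, 0, 0, 0, 0]}}

```text
t: 6.65
position: [472.1, -0.2, 271.0]
tool_rot: [0.5, 0.503, 0.497, -0.5]
wrist_force: [0.2, -0.6, -0.4]
grip_width: 85.2
```

Run:
```python
from m import *
p,r,s=pose(); print(p); 
for n in ("top","wrist"):
  c=cal(n); im,d=vision.capture(n); P=cloud(d,c); print(n); rects(P,purple(im),200)
  if n=="top":
    save("top1",cv2.resize(im[180:300,300:460],None,fx=5,fy=5,interpolation=2)); np.savez("top1.npz",im=im,d=d)
    Q=P[(P[...,2]>160)&(P[...,2]<172)&(P[...,0]>450)&(P[...,0]<680)&(P[...,1]<-80)&(P[...,1]>-310)]
    print("rim",cv2.minAreaRect(Q[:,:2].astype(np.float32)),len(Q))
```

```text
[ 4.72114654e+02 -2.12565473e-01  2.70990719e+02]
top
[442. 211.] c 659.9 -406.1 z 3.7  115x64 longaxis -51.9 deg
[190. 230.] c 578.7 302.9 z 54.1  91x42 longaxis -4.5 deg
[546. 225.] c 619.0 -663.4 z 94.9  104x46 longaxis 89.5 deg
[229. 234.] c 570.8 195.3 z 54.2  90x42 longaxis -4.8 deg
[249. 236.] c 566.8 141.5 z 54.2  91x41 longaxis -4.2 deg
[301. 297.] c 403.4 -5.8 z 5.3  90x37 longaxis -88.6 deg
[373. 340.] c 292.5 -204.6 z 7.2  215x121 longaxis 39.5 deg
rim ((534.48583984375, -183.81765747070312), (139.93402099609375, 122.304931640625), 77.0023422241211) 348
wrist
[68. 98.] c 570.2 199.0 z 54.9  91x46 longaxis -5.3 deg
[137. 103.] c 566.2 145.5 z 54.9  91x46 longaxis -4.9 deg
[321. 207.] c 464.6 -1.8 z 5.8  166x94 longaxis 0.2 deg
[496. 319.] c 324.7 -208.2 z 7.5  176x70 longaxis 40.1 deg
[409. 328.] c 326.4 -100.4 z 7.5  56x25 longaxis 7.6 deg
```

View pics/top1.png

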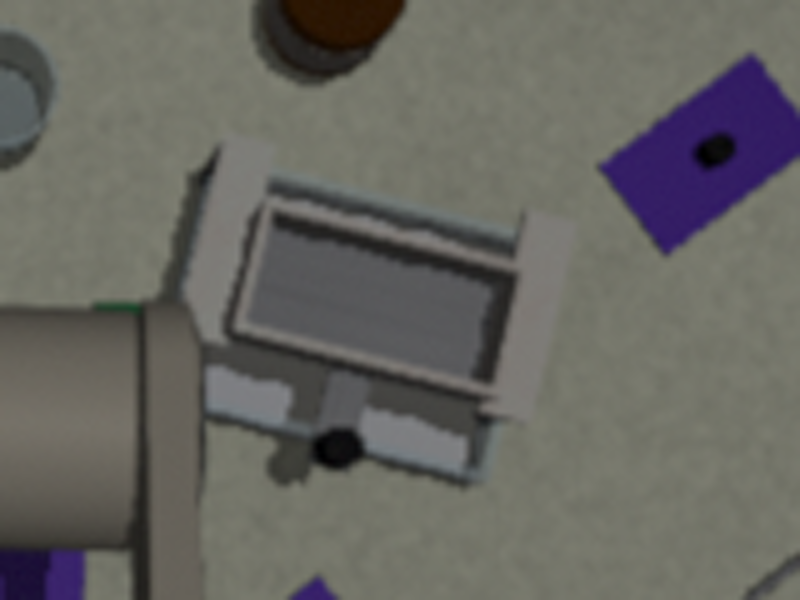

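Top view: lid off, trough open with floor (gate) visible at crop (370,310), gate knob at crop (338,447), bottle clear. Lid lies flat at (465,-2). Measuring the rim now.

Run:
```python
from m import *
D=np.load("top1.npz"); im,d=D["im"],D["d"]; P=cloud(d,cal("top"))
roi=np.zeros(d.shape,bool); roi[210:268,340:412]=1
for a,b in((100,120),(120,155),(158,172)):
    k=roi&(P[...,2]>a)&(P[...,2]<b); Q=P[k]; print(a,len(Q),np.median(Q,0).round(1),cv2.minAreaRect(Q[:,:2].astype(np.float32)))
k=(roi&(P[...,2]>158)).astype(np.uint8)*255
rects(P,k,30)
# block
k=((abs(P[...,2]-54)<5)&(P[...,0]>480)&(P[...,0]<650)&(P[...,1]>100)&(P[...,1]<350)).astype(np.uint8)*255
rects(P,k,500)
go((586+10,195,190),np.radians(85.4))
go((561.5-33,196,130),np.radians(85.4))
```

```text
100 1179 [ 559.4 -187.4  113.9] ((555.6728515625, -190.38487243652344), (192.89324951171875, 141.70025634765625), 79.52572631835938)
120 859 [ 573.8 -197.5  125.1] ((554.8633422851562, -189.57254028320312), (191.10861206054688, 143.0963134765625), 78.60260772705078)
158 361 [ 554.8 -190.   164.6] ((539.6858520507812, -185.01795959472656), (139.93402099609375, 111.63139343261719), 77.0023422241211)
[376. 239.] c 559.6 -189.6 z 164.7  140x71 longaxis 76.9 deg
[220. 232.] c 576.9 226.1 z 54.2  227x125 longaxis 85.8 deg
shift cm [  2.26  12.5  -19.59] turn deg [4.29 0.05 0.04]
shift cm [  8.27   5.75 -19.66] turn deg [4.29 0.05 0.04]
```

Request:
{"name": "jog_arm", "arguments": {"moves": [0, 9, -19.6, 4.3, 0, 0, 0, 9, -19.6, 4.3, 0, 0, 0, 9, -19.6, 4.3, 0, 0, 0, 9, -19.6, 4.3, 0, 0, 0, 9, -19.6, 4.3, 0, 0, 0, 9, -19.6, 4.3, 0, 0, 0, 9, -19.6, 4.3, 0, 0], "jaw": 100}}

```text
t: 7.45
position: [559.9, 194.5, 264.9]
tool_rot: [-0.479, -0.518, -0.48, 0.521]
wrist_force: [-0.2, -0.4, -0.8]
grip_width: 85.5
```

Run:
```python
from m import *
p,r,s=pose(); print(p,s["joint_positions"].round(2)); c=cal("wrist"); im,d=vision.capture("wrist"); P=cloud(d,c); save("w3",im); np.savez("w3.npz",im=im,d=d,P=P)
rects(P,purple(im),200)
k=((abs(P[...,2]-55)<4)).astype(np.uint8)*255
rects(P,k,500)
```

```text
[559.93437686 194.49880819 264.93334096] [ 0.33  0.34  1.74 -0.    1.06  1.98]
[313. 205.] c 570.4 199.0 z 54.8  92x40 longaxis -4.5 deg
[375. 206.] c 566.2 144.8 z 54.8  92x43 longaxis -4.4 deg
[188. 207.] c 578.1 305.9 z 54.8  92x42 longaxis -4.2 deg
[506. 269.] c 464.2 -2.7 z 5.7  169x100 longaxis 0.2 deg
[616. 378.] c 298.2 -138.6 z 7.3  189x81 longaxis 11.6 deg
[582.  48.] c 677.1 -6.5 z 55.1  55x28 longaxis 11.5 deg
[284. 204.] c 573.4 227.1 z 54.8  227x125 longaxis 85.8 deg
```

View pics/w3.png

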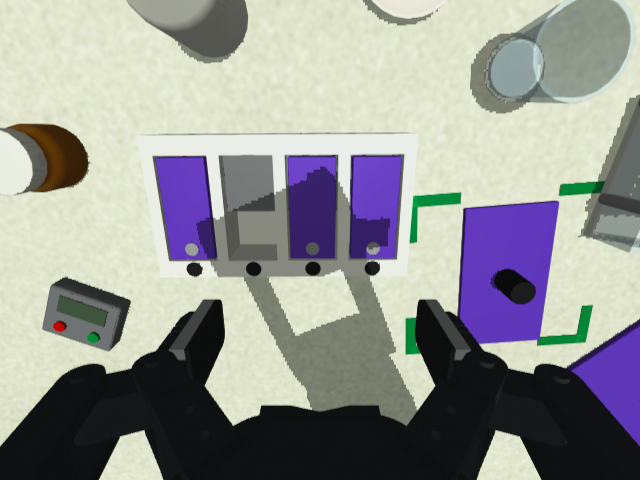

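Wrist view: coupons at px (188,207), (313,205) and (375,206), empty pocket at (252,205), black dots on the near (-x) side. Block 227x125, and coupons agree with the pocket pitch to 1–2 mm. Pressing the middle coupon (B, nearest) first.

Run:
```python
from h import *
a=np.radians(85.8)
go((539,201.9,75),a,73)
go((546.7,309.1,75),a,73)
```

```text
shift cm [11.74 -2.12 -0.64] turn deg [-0.42  0.13  0.18]
shift cm [ 11.72  -2.21 -11.39] turn deg [-0.42  0.13  0.18]
```

Request:
{"name": "jog_arm", "arguments": {"moves": [3, -2.1, -0.6, -0.4, 0, 0, 6, -2.1, -0.6, -0.4, 0, 0, 9, -2.1, -0.6, -0.4, 0, 0, 11.7, -2.1, -0.6, -0.4, 0, 0, 11.7, -2.1, -0.6, -0.4, 0, 0, 11.7, -2.1, -0.6, -0.4, 0, 0, 11.7, -2.1, -0.6, -0.4, 0, 0, 11.7, -2.1, -0.6, -0.4, 0, 0], "jaw": 0}}

```text
t: 8.3
position: [539.9, 201.4, 150.1]
tool_rot: [-0.481, -0.518, -0.481, 0.519]
wrist_force: [0.5, 0.4, -0.1]
grip_width: 0.3
```

Run:
```python
from h import *
a=np.radians(85.8)
print(pose()[0],pose()[2]["grip_width"])
go((539,201.9,55),a,73)
go((539,201.9,42),a,73)
```

```text
[539.91007719 201.42621855 150.05908963] 0.2832389210738882
shift cm [ 2.21 -0.09 -0.04] turn deg [-0.04  0.08  0.05]
shift cm [ 3.51 -0.09 -0.05] turn deg [-0.04  0.08  0.05]
```

Request:
{"name": "jog_arm", "arguments": {"moves": [1.5, -0.1, 0, 0, 0, 0, 2.0, -0.1, 0, 0, 0, 0, 2.4, -0.1, 0, 0, 0, 0, 2.7, -0.1, 0, 0, 0, 0, 3.0, -0.1, 0, 0, 0, 0, 3.2, -0.1, 0, 0, 0, 0, 3.4, -0.1, 0, 0, 0, 0]}}

```text
t: 9.0
position: [539.0, 201.5, 116.0]
tool_rot: [-0.481, -0.518, -0.481, 0.519]
wrist_force: [0.3, -0.1, -0.4]
grip_width: -0.2
```

Request:
{"name": "jog_arm", "arguments": {"moves": [0.1, 0, 0, 0, 0, 0, 0.1, 0, 0, 0, 0, 0]}}

```text
t: 9.2
position: [539.1, 201.5, 114.9]
tool_rot: [-0.481, -0.518, -0.481, 0.519]
wrist_force: [0.2, -0.2, 0.7]
grip_width: 0.1
```

Request:
{"name": "jog_arm", "arguments": {"moves": [0.1, 0, 0, 0, 0, 0, 0.2, 0, 0, 0, 0, 0, 0.3, 0, 0, 0, 0, 0, 0.3, 0, 0, 0, 0, 0]}}

```text
t: 9.6
position: [539.0, 201.5, 111.7]
tool_rot: [-0.481, -0.518, -0.481, 0.519]
wrist_force: [0.4, 0.7, 0.4]
grip_width: 0.1
```

Request:
{"name": "jog_arm", "arguments": {"moves": [-2, 0, 0, 0, 0, 0, -5, 0, 0, 0, 0, 0, -10, 0, 0, 0, 0, 0, -14, -2, 0, 0, 0, 0, -14, -4, 0, 0, 0, 0, -14, -4, 0, 0, 0, 0], "jaw": 0}}

```text
t: 10.2
position: [497.8, 204.7, 253.1]
tool_rot: [-0.481, -0.518, -0.481, 0.518]
wrist_force: [0.0, 0.7, -1.2]
grip_width: -0.4
```

Run:
```python
from m import *
p,r,s=pose(); print(p); c=cal("wrist"); im,d=vision.capture("wrist"); P=cloud(d,c); save("w4",im)
np.savez("w4.npz",im=im,d=d,P=P)
k=(P[...,2]>60)&(P[...,2]<110)&(abs(P[...,1]-200)<45)&(abs(P[...,0]-570)<80)&(purple(im)>0); Q=P[k]
print(len(Q)); 
for z in range(60,100,5):
  q=Q[abs(Q[:,2]-z)<2.5]
  if len(q)>5: print(z,len(q),np.percentile(q[:,0],[2,50,98]).round(1),np.percentile(q[:,1],[2,50,98]).round(1))
```

```text
[497.80510646 204.71762718 253.06010716]
2401
60 187 [567.6 570.1 572.8] [180.7 199.1 218.3]
65 388 [570.5 574.1 577.6] [180.3 199.4 217.8]
70 420 [575.9 579.3 597.5] [179.9 199.1 217.6]
75 830 [580.9 586.7 598.2] [179.4 198.  216.7]
80 576 [586.1 590.1 594.3] [179.8 198.3 217. ]
```

View pics/w4.png

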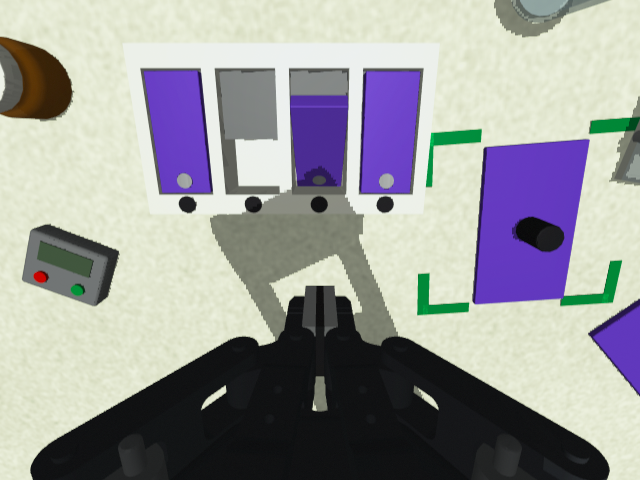

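Coupon B is tipped: its raised end is at px (320,100), at 80 mm height x≈590, y≈198.5, leaning about 45°. I'll grip it by the long edges.

Run:
```python
from h import *
go((588,198.7,77),np.radians(85.8))
```

```text
shift cm [12.13  8.95 -0.07] turn deg [0.   0.06 0.01]
```

Request:
{"name": "jog_arm", "arguments": {"moves": [0, 5, -0.1, 0, 0, 0, 3, 9, -0.1, 0, 0, 0, 6, 9, -0.1, 0, 0, 0, 6, 9, -0.1, 0, 0, 0, 6, 9, -0.1, 0, 0, 0, 9, 9, -0.1, 0, 0, 0, 11, 9, -0.1, 0, 0, 0, 12.1, 9, -0.1, 0, 0, 0, 12.1, 9, -0.1, 0, 0, 0], "jaw": 100}}

```text
t: 11.15
position: [588.0, 199.0, 131.2]
tool_rot: [-0.481, -0.517, -0.481, 0.519]
wrist_force: [0.3, 0.1, -0.4]
grip_width: 85.1
```

Request:
{"name": "jog_arm", "arguments": {"moves": [0, 0, 0, 0, 0, 0, 0, 0, 0, 0, 0, 0, 0, 0, 0, 0, 0, 0, 0, 0, 0, 0, 0, 0, 0, 0, 0, 0, 0, 0, 0, 0, 0, 0, 0, 0, 0, 0, 0, 0, 0, 0], "jaw": 0, "force": 80}}

```text
t: 11.85
position: [588.6, 199.2, 132.1]
tool_rot: [-0.482, -0.518, -0.481, 0.518]
wrist_force: [-1.0, 0.4, 6.1]
grip_width: 38.1
```

Request:
{"name": "jog_arm", "arguments": {"moves": [-2, 0, 0, 0, 0, 0, -5, 0, 0, 0, 0, 0, -10, 0, 0, 0, 0, 0, -15, 0, 0, 0, 0, 0, -18, 0, 0, 0, 0, 0, -18, 0, 0, 0, 0, 0]}}

```text
t: 12.45
position: [590.4, 200.0, 317.5]
tool_rot: [0.483, 0.521, 0.48, -0.515]
wrist_force: [1.0, 0.7, -0.9]
grip_width: 38.0
```

```bash
cat > held.py <<'E'
from m import *
p,r,s=pose(); print(p,s["grip_width"],s["joint_positions"].round(2)); c=cal("wrist"); im,d=vision.capture("wrist"); P=cloud(d,c)
T=r.inv().apply((P-p).reshape(-1,3)).reshape(P.shape)
k=(purple(im)>0)&(abs(T[...,2])<35)&(abs(T[...,1])<100)&(T[...,0]>20)&(T[...,0]<160); Q=T[k]; print("held px",len(Q))
for z in range(45,135,10):
  q=Q[abs(Q[:,0]-z)<5]
  if len(q)>5: print("tool x",z,len(q),"y",np.percentile(q[:,1],[2,50,98]).round(1),"z",np.percentile(q[:,2],[2,98]).round(1))
E
python3 - <<'E'
from held import *
save("w5",im)
for k in(0,1): go((559.3,-189,300),np.radians(-13.1+180*k))
z=np.array([0,1])
E
```

```text
[590.41305875 199.95340332 317.52727471] 38.02781519378212 [ 0.32  0.33  1.63 -0.    1.17  1.97]
held px 4784
tool x 55 2713 y [-5.6  4.6  9.5] z [-17.8  18.7]
tool x 65 691 y [-16.4 -10.2   9.5] z [-18.2  18.7]
tool x 75 448 y [-26.8 -21.5 -16.7] z [-18.   18.8]
tool x 85 368 y [-37.2 -32.5 -27.1] z [-17.8  19. ]
tool x 95 284 y [-47.9 -43.  -38.2] z [-17.7  18.8]
tool x 105 211 y [-58.3 -52.2 -48.1] z [-17.7  19.1]
tool x 115 69 y [-62.2 -61.1 -58.7] z [-17.7  19.1]
shift cm [-3.98 -0.14 38.97] turn deg [-81.09   0.14  -0.25]
shift cm [-3.98 -0.14 38.97] turn deg [-81.09   0.14  -0.25]
```

Run:
```python
from h import *
go((564.1,-168.5,264),np.radians(-13.1))
```

```text
shift cm [-0.38  0.17 36.89] turn deg [-81.09   0.14  -0.25]
```

Request:
{"name": "jog_arm", "arguments": {"moves": [-0.4, 0.2, 36.9, -81.1, 0, 0, -0.4, 0.2, 36.9, -81.1, 0, 0, -0.4, 0.2, 36.9, -81.1, 0, 0, -0.4, 0.2, 36.9, -81.1, 0, 0, -0.4, 0.2, 36.9, -81.1, 0, 0, -0.4, 0.2, 36.9, -81.1, 0, 0, -0.4, 0.2, 36.9, -81.1, 0, 0, -0.4, 0.2, 36.9, -81.1, 0, 0, -0.4, 0.2, 36.9, -81.1, 0, 0, -0.4, 0.2, 36.9, -81.1, 0, 0]}}

```text
t: 13.5
position: [563.2, -169.9, 316.0]
tool_rot: [0.703, 0.08, 0.702, -0.079]
wrist_force: [-0.0, 0.4, -1.5]
grip_width: 38.0
```

Run:
```python
from held import *
go((564.1,-168.5,244-54),np.radians(-13.1))
```

```text
[ 563.19898968 -169.87598119  315.99280089] 38.024723886788934 [-0.3   0.28  1.7   0.    1.15 -0.07]
held px 4842
tool x 55 2736 y [-4.8  5.2 10.2] z [-18.5  18. ]
tool x 65 676 y [-15.7  -9.5  10.2] z [-18.7  18. ]
tool x 75 448 y [-26.1 -20.9 -16.1] z [-18.8  18.2]
tool x 85 373 y [-36.5 -31.7 -26.4] z [-18.8  18.3]
tool x 95 296 y [-47.4 -42.4 -37.5] z [-18.7  18.1]
tool x 105 215 y [-57.7 -52.1 -47.6] z [-18.5  18.3]
tool x 115 66 y [-61.8 -60.5 -58. ] z [-18.5  18.4]
shift cm [7.2  0.08 0.05] turn deg [ 0.66  0.05 -0.11]
```

Grip unchanged. Lowering into the trough and releasing.

Request:
{"name": "jog_arm", "arguments": {"moves": [3, 0.1, 0, 0.7, 0, 0, 5, 0.1, 0, 0.7, 0, 0, 6.4, 0.1, 0, 0.7, 0, 0, 7.1, 0.1, 0, 0.7, 0, 0, 7.1, 0.1, 0, 0.7, 0, 0]}}

```text
t: 14.05
position: [563.2, -167.9, 243.8]
tool_rot: [0.702, 0.082, 0.703, -0.08]
wrist_force: [-0.0, 0.2, -1.3]
grip_width: 37.9
```

Request:
{"name": "jog_arm", "arguments": {"moves": [0, 0, 0, 0, 0, 0, 0, 0, 0, 0, 0, 0, 0, 0, 0, 0, 0, 0, 0, 0, 0, 0, 0, 0, 0, 0, 0, 0, 0, 0], "jaw": 100}}

```text
t: 14.55
position: [563.3, -167.9, 244.3]
tool_rot: [0.702, 0.082, 0.703, -0.08]
wrist_force: [0.5, -0.9, -1.1]
grip_width: 85.5
```

Request:
{"name": "jog_arm", "arguments": {"moves": [-4, 0, 0, 0, 0, 0, -8, 0, 0, 0, 0, 0, -9, 0, 0, 0, 0, 0, -9, 0, 0, 0, 0, 0]}}

```text
t: 14.95
position: [564.1, -168.4, 336.4]
tool_rot: [0.704, 0.082, 0.701, -0.081]
wrist_force: [0.1, -1.0, -0.6]
grip_width: 85.5
```

```bash
cat > chute.py <<'E'
from m import *
p,r,s=pose(); print(p); c=cal("wrist"); im,d=vision.capture("wrist"); P=cloud(d,c)
k=(purple(im)>0)&(P[...,2]>100)&(P[...,2]<200)
rects(P,k.astype(np.uint8)*255,40)
E
python3 - <<'E'
from chute import *
save("w6",im)
E
```

```text
[ 564.14673646 -168.37558867  336.42419693]
[321. 230.] c 563.6 -177.7 z 125.8  90x39 longaxis 75.7 deg
```

View pics/w6.png

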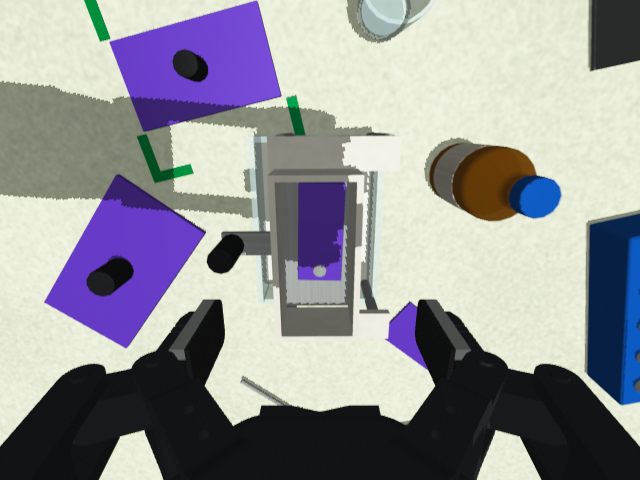

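Coupon B lies flat in the trough at px (320,230), z 126 (floor 114 + 12). Next coupon A.

Run:
```python
from h import *
P,r,_=pose()
go((546.7,309.1,120),np.radians(85.8),73)
```

```text
shift cm [ 14.24  46.06 -12.51] turn deg [ 8.102e+01 -5.000e-02 -1.200e-01]
```

Request:
{"name": "jog_arm", "arguments": {"moves": [0, 46.1, -12.5, 81, 0, 0, 0, 46.1, -12.5, 81, 0, 0, 0, 46.1, -12.5, 81, 0, 0, 0, 46.1, -12.5, 81, 0, 0, 0, 46.1, -12.5, 81, 0, 0, 0, 46.1, -12.5, 81, 0, 0, 0, 46.1, -12.5, 81, 0, 0, 0, 46.1, -12.5, 81, 0, 0, 0, 46.1, -12.5, 81, 0, 0, 0, 46.1, -12.5, 81, 0, 0], "jaw": 0}}

```text
t: 16.0
position: [546.1, 301.8, 333.1]
tool_rot: [-0.481, -0.517, -0.482, 0.518]
wrist_force: [1.3, -0.2, -0.3]
grip_width: -0.3
```

Run:
```python
from h import *
print(pose()[0],pose()[2]["grip_width"]); go((546.7,309.1,70),np.radians(85.8),73)
```

```text
[546.10056727 301.79791691 333.13977089] -0.29658869309214675
shift cm [19.01  0.04 -0.73] turn deg [ 0.11 -0.    0.09]
```

Request:
{"name": "jog_arm", "arguments": {"moves": [5, 0, -0.7, 0, 0, 0, 10, 0, -0.7, 0, 0, 0, 15, 0, -0.7, 0, 0, 0, 18.5, 0, -0.7, 0, 0, 0, 20, 0, -0.7, 0, 0, 0, 20.5, 0, -0.7, 0, 0, 0, 21, 0, -0.7, 0, 0, 0, 21.5, 0, -0.7, 0, 0, 0, 22, 0, -0.7, 0, 0, 0, 22.1, 0, -0.7, 0, 0, 0]}}

```text
t: 17.0
position: [546.5, 308.9, 112.5]
tool_rot: [-0.481, -0.517, -0.482, 0.518]
wrist_force: [0.4, 0.5, 0.3]
grip_width: -0.6
```

Request:
{"name": "jog_arm", "arguments": {"moves": [-2, 0, 0, 0, 0, 0, -5, 0, 0, 0, 0, 0, -10, 0, 0, 0, 0, 0, -14, -2, 0, 0, 0, 0, -14, -4, 0, 0, 0, 0, -14, -4, 0, 0, 0, 0], "jaw": 100}}

```text
t: 17.6
position: [505.5, 312.0, 254.6]
tool_rot: [0.482, 0.518, 0.482, -0.517]
wrist_force: [-0.6, 0.2, -0.2]
grip_width: 85.0
```

```bash
cat > tip.py <<'E'
from m import *
def tip(y0):
    p,r,s=pose(); print(p); c=cal("wrist"); im,d=vision.capture("wrist"); P=cloud(d,c)
    k=(P[...,2]>60)&(P[...,2]<110)&(abs(P[...,1]-y0)<40)&(abs(P[...,0]-570)<80)&(purple(im)>0); Q=P[k]
    for z in range(60,100,5):
      q=Q[abs(Q[:,2]-z)<2.5]
      if len(q)>5: print(z,len(q),np.percentile(q[:,0],[2,50,98]).round(1),np.percentile(q[:,1],[2,50,98]).round(1))
    return im
E
python3 - <<'E'
from tip import *
save("w7",tip(307))
go((596,306,77),np.radians(85.8))
E
```

```text
[505.45657839 311.95743838 254.60885521]
60 190 [575.  577.2 580.1] [288.8 307.  325.8]
65 355 [577.9 581.2 584.5] [288.9 307.3 326. ]
70 383 [582.7 586.1 589.7] [288.3 307.  325.3]
75 675 [587.7 592.6 606.3] [287.7 305.9 324.8]
80 802 [592.9 597.9 603.3] [287.2 306.2 324.5]
85 24 [596.5 598.2 600.2] [290.1 302.4 323.1]
shift cm [12.27  8.99 -0.04] turn deg [ 0.16 -0.08 -0.03]
```

Coupon A tipped the same way (raised end at x≈598, y≈306, z≈83). Gripping.

Request:
{"name": "jog_arm", "arguments": {"moves": [0, 5, 0, 0, 0, 0, 3, 9, 0, 0, 0, 0, 6, 9, 0, 0, 0, 0, 9, 9, 0, 0, 0, 0, 11, 9, 0, 0, 0, 0, 12.2, 9, 0, 0, 0, 0, 12.2, 9, 0, 0, 0, 0], "jaw": 100}}

```text
t: 18.35
position: [595.5, 304.9, 129.3]
tool_rot: [-0.481, -0.517, -0.483, 0.518]
wrist_force: [-1.0, -0.3, -0.3]
grip_width: 85.4
```

Request:
{"name": "jog_arm", "arguments": {"moves": [0, 0, 0, 0, 0, 0, 0, 0, 0, 0, 0, 0, 0, 0, 0, 0, 0, 0, 0, 0, 0, 0, 0, 0, 0, 0, 0, 0, 0, 0, 0, 0, 0, 0, 0, 0, 0, 0, 0, 0, 0, 0], "jaw": 0}}

```text
t: 19.05
position: [596.0, 305.2, 130.3]
tool_rot: [-0.482, -0.517, -0.482, 0.518]
wrist_force: [0.5, -0.1, 5.5]
grip_width: 38.0
```

Request:
{"name": "jog_arm", "arguments": {"moves": [-2, 0, 0, 0, 0, 0, -5, 0, 0, 0, 0, 0, -10, 0, 0, 0, 0, 0, -15, 0, 0, 0, 0, 0, -19, 0, 0, 0, 0, 0, -19, 0, 0, 0, 0, 0]}}

```text
t: 19.65
position: [598.4, 306.3, 327.2]
tool_rot: [0.483, 0.521, 0.481, -0.514]
wrist_force: [1.0, 0.6, -0.6]
grip_width: 38.2
```

Run:
```python
from held import *
go((562.3,-176.3,272),np.radians(-13.1))
```

```text
[598.38963485 306.25548218 327.22519859] 38.1688372575397 [0.47 0.4  1.51 0.   1.22 2.11]
held px 4675
tool x 45 285 y [1.5 2.8 4.6] z [-17.8  19. ]
tool x 55 2808 y [-7.4  5.5 10.2] z [-17.9  18.8]
tool x 65 476 y [-18.5 -13.4  -8.7] z [-18.   18.5]
tool x 75 369 y [-27.8 -23.1 -18.9] z [-18.4  18.2]
tool x 85 306 y [-38.6 -33.6 -29. ] z [-18.4  18.2]
tool x 95 242 y [-48.6 -43.6 -38.7] z [-18.7  17.8]
tool x 105 173 y [-58.4 -52.2 -48.9] z [-18.8  17.8]
tool x 115 16 y [-59.  -58.8 -58.6] z [-19.4  17.7]
shift cm [-0.4  -0.09 48.32] turn deg [-80.94   0.    -0.32]
```

Request:
{"name": "jog_arm", "arguments": {"moves": [-0.4, 0, 48.3, -81, 0, 0, -0.4, 0, 48.3, -81, 0, 0, -0.4, 0, 48.3, -81, 0, 0, -0.4, 0, 48.3, -81, 0, 0, -0.4, 0, 48.3, -81, 0, 0, -0.4, 0, 48.3, -81, 0, 0, -0.4, 0, 48.3, -81, 0, 0, -0.4, 0, 48.3, -81, 0, 0, -0.4, 0, 48.3, -81, 0, 0, -0.4, 0, 48.3, -81, 0, 0]}}

```text
t: 20.7
position: [562.2, -174.0, 323.9]
tool_rot: [0.703, 0.08, 0.702, -0.077]
wrist_force: [0.6, 0.1, -0.7]
grip_width: 38.0
```

Run:
```python
from held import *
go((562.3,-176.3,254-54),np.radians(-13.1))
```

```text
[ 562.1908819  -174.00686899  323.94585445] 37.99755585668185 [-0.3   0.28  1.69  0.    1.17 -0.08]
held px 4723
tool x 45 288 y [2.2 3.3 5.3] z [-18.5  18.2]
tool x 55 2835 y [-6.7  6.2 10.8] z [-18.7  18. ]
tool x 65 468 y [-17.8 -12.6  -8.1] z [-18.7  17.9]
tool x 75 381 y [-28.  -22.5 -18.2] z [-19.   17.4]
tool x 85 310 y [-37.9 -32.9 -28.3] z [-19.   17.2]
tool x 95 232 y [-48.  -42.9 -38.2] z [-19.4  17.3]
tool x 105 177 y [-57.8 -51.6 -48.2] z [-19.6  17.3]
tool x 115 15 y [-60.6 -58.1 -57.9] z [-20.1  17. ]
shift cm [ 7.01  0.45 -0.04] turn deg [1.04 0.09 0.01]
```

Run:
```python
from h import *
print(pose()[0], pose()[2]["dq"].round(3)); go((562.3,-176.3,254-54),np.radians(-13.1))
```

```text
[ 561.64887429 -180.77829824  324.1288938 ] [ 0.079 -0.012  0.022  0.014 -0.002  0.457]
shift cm [ 7.01  0.45 -0.04] turn deg [1.04 0.09 0.01]
```

Request:
{"name": "jog_arm", "arguments": {"moves": [2, 0.4, 0, 1, 0, 0, 4, 0.4, 0, 1, 0, 0, 5.5, 0.4, 0, 1, 0, 0, 6.6, 0.4, 0, 1, 0, 0, 7, 0.4, 0, 1, 0, 0, 7, 0.4, 0, 1, 0, 0]}}

```text
t: 21.35
position: [562.5, -176.5, 253.5]
tool_rot: [0.703, 0.08, 0.702, -0.08]
wrist_force: [-0.1, -0.1, -0.5]
grip_width: 38.3
```

Request:
{"name": "jog_arm", "arguments": {"moves": [0, 0, 0, 0, 0, 0, 0, 0, 0, 0, 0, 0, 0, 0, 0, 0, 0, 0, 0, 0, 0, 0, 0, 0, 0, 0, 0, 0, 0, 0], "jaw": 100}}

```text
t: 21.85
position: [562.6, -176.5, 253.8]
tool_rot: [0.703, 0.08, 0.702, -0.08]
wrist_force: [0.1, -0.2, -0.0]
grip_width: 85.1
```

Request:
{"name": "jog_arm", "arguments": {"moves": [-4, 0, 0, 0, 0, 0, -8, 0, 0, 0, 0, 0, -8, 0, 0, 0, 0, 0, -8, 0, 0, 0, 0, 0]}}

```text
t: 22.25
position: [562.8, -176.6, 334.9]
tool_rot: [0.704, 0.08, 0.701, -0.081]
wrist_force: [0.4, -0.2, -0.2]
grip_width: 85.4
```

Run:
```python
from chute import *
save("w8",im)
go((534.9,147.8,270),np.radians(85.8),73)
```

```text
[ 562.83235022 -176.64940576  334.88067598]
[319. 240.] c 554.1 -209.3 z 137.3  92x39 longaxis 76.4 deg
shift cm [-0.96 30.97 -9.98] turn deg [ 8.116e+01  5.000e-02 -3.000e-02]
```

View pics/w8.png

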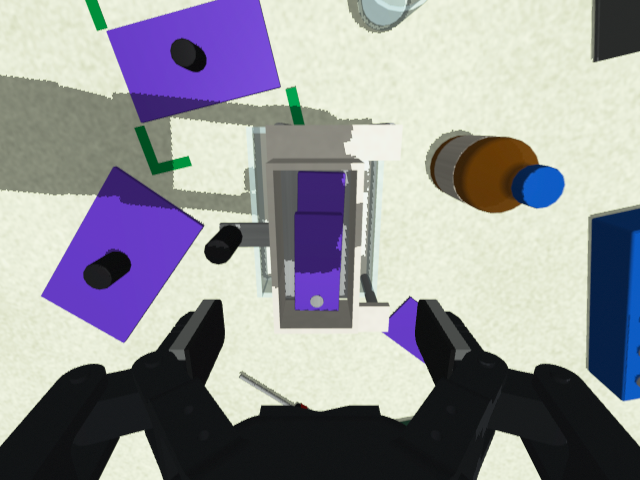

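Second coupon lies flat on the first (px (319,240), z 137). Last coupon, C.

Request:
{"name": "jog_arm", "arguments": {"moves": [0, 31, -10, 81.2, 0, 0, 0, 31, -10, 81.2, 0, 0, 0, 31, -10, 81.2, 0, 0, 0, 31, -10, 81.2, 0, 0, 0, 31, -10, 81.2, 0, 0, 0, 31, -10, 81.2, 0, 0, 0, 31, -10, 81.2, 0, 0, 0, 31, -10, 81.2, 0, 0, 0, 31, -10, 81.2, 0, 0, 0, 31, -10, 81.2, 0, 0], "jaw": 0}}

```text
t: 23.3
position: [533.9, 148.6, 331.6]
tool_rot: [-0.48, -0.518, -0.48, 0.52]
wrist_force: [0.7, -0.6, 0.2]
grip_width: -0.2
```

Run:
```python
from h import *
print(pose()[0],pose()[2]["grip_width"]); go((534.9,147.8,39),np.radians(85.8),73)
```

```text
[533.89933662 148.63565015 331.62785682] -0.16393102879401625
shift cm [21.96  0.15  0.05] turn deg [-0.32  0.08  0.11]
```

Request:
{"name": "jog_arm", "arguments": {"moves": [5, 0.1, 0, -0.3, 0, 0, 10, 0.1, 0, -0.3, 0, 0, 15, 0.1, 0, -0.3, 0, 0, 18.5, 0.1, 0, -0.3, 0, 0, 20, 0.1, 0, -0.3, 0, 0, 20.5, 0.1, 0, -0.3, 0, 0, 21, 0.1, 0, -0.3, 0, 0, 21.5, 0.1, 0, -0.3, 0, 0, 21.9, 0.1, 0, -0.3, 0, 0, 22, 0.1, 0, -0.3, 0, 0]}}

```text
t: 24.3
position: [534.0, 148.2, 111.0]
tool_rot: [-0.481, -0.517, -0.482, 0.519]
wrist_force: [0.0, 1.1, 1.0]
grip_width: 0.2
```

Request:
{"name": "jog_arm", "arguments": {"moves": [-2, 0, 0, 0, 0, 0, -5, 0, 0, 0, 0, 0, -10, 0, 0, 0, 0, 0, -14, -2, 0, 0, 0, 0, -14, -4, 0, 0, 0, 0, -14, -4, 0, 0, 0, 0], "jaw": 100}}

```text
t: 24.9
position: [493.0, 151.4, 252.5]
tool_rot: [-0.481, -0.517, -0.482, 0.519]
wrist_force: [-1.0, -0.6, -0.6]
grip_width: 84.7
```

Run:
```python
from tip import *
tip(145)
go((584,144.7,76),np.radians(85.8))
```

```text
[492.96655568 151.39630642 252.50581218]
60 182 [563.1 565.7 568.4] [127.3 147.5 164.1]
65 358 [566.  569.4 572.9] [126.9 145.3 164.1]
70 405 [570.5 574.3 577.8] [127.  145.5 163.9]
75 684 [575.9 580.8 594.3] [125.8 144.6 163. ]
80 824 [581.1 586.1 591.4] [125.6 144.3 163.1]
85 12 [584.6 586.  587.5] [127.6 142.8 159.9]
shift cm [ 1.216e+01  9.060e+00 -1.000e-02] turn deg [0.02 0.07 0.11]
```

Request:
{"name": "jog_arm", "arguments": {"moves": [0, 5, 0, 0, 0, 0, 3, 9.1, 0, 0, 0, 0, 6, 9.1, 0, 0, 0, 0, 9, 9.1, 0, 0, 0, 0, 11, 9.1, 0, 0, 0, 0, 12.1, 9.1, 0, 0, 0, 0, 12.1, 9.1, 0, 0, 0, 0], "jaw": 100}}

```text
t: 25.65
position: [583.8, 144.2, 128.5]
tool_rot: [-0.481, -0.516, -0.482, 0.52]
wrist_force: [-0.1, 0.4, -0.1]
grip_width: 85.4
```

Request:
{"name": "jog_arm", "arguments": {"moves": [0, 0, 0, 0, 0, 0, 0, 0, 0, 0, 0, 0, 0, 0, 0, 0, 0, 0, 0, 0, 0, 0, 0, 0, 0, 0, 0, 0, 0, 0, 0, 0, 0, 0, 0, 0, 0, 0, 0, 0, 0, 0], "jaw": 0}}

```text
t: 26.35
position: [584.4, 144.4, 129.4]
tool_rot: [-0.481, -0.517, -0.482, 0.519]
wrist_force: [-0.1, -0.2, 6.0]
grip_width: 38.1
```

Request:
{"name": "jog_arm", "arguments": {"moves": [-2, 0, 0, 0, 0, 0, -5, 0, 0, 0, 0, 0, -10, 0, 0, 0, 0, 0, -15, 0, 0, 0, 0, 0, -20, 0, 0, 0, 0, 0, -20, 0, 0, 0, 0, 0]}}

```text
t: 26.95
position: [587.8, 145.4, 337.0]
tool_rot: [0.483, 0.52, 0.48, -0.516]
wrist_force: [0.6, -0.0, -1.1]
grip_width: 38.0
```

Run:
```python
from held import *
go((565,-164.6,276),np.radians(-13.1))
```

```text
[587.83121389 145.41340745 337.00148693] 38.03914056928824 [ 0.24  0.29  1.65 -0.    1.2   1.88]
held px 4659
tool x 45 744 y [0.6 2.9 5.2] z [-18.  19.]
tool x 55 2426 y [-8.7  6.  10.1] z [-18.   18.8]
tool x 65 441 y [-19.2 -14.6  -9.8] z [-18.2  18.5]
tool x 75 343 y [-29.3 -24.6 -19.9] z [-18.2  18.6]
tool x 85 285 y [-39.2 -34.1 -29.5] z [-18.   18.4]
tool x 95 224 y [-48.2 -44.4 -39.4] z [-18.5  18.3]
tool x 105 151 y [-57.6 -53.2 -49.7] z [-18.6  18.3]
tool x 115 38 y [-61.  -60.2 -59.5] z [-18.   17.4]
shift cm [ 0.32  0.11 31.04] turn deg [-81.08   0.12  -0.16]
```

Request:
{"name": "jog_arm", "arguments": {"moves": [0, 0.1, 31, -81, 0, 0, 0, 0.1, 31, -81, 0, 0, 0, 0.1, 31, -81, 0, 0, 0, 0.1, 31, -81, 0, 0, 0, 0.1, 31, -81, 0, 0, 0, 0.1, 31, -81, 0, 0, 0, 0.1, 31, -81, 0, 0, 0, 0.1, 31, -81, 0, 0, 0, 0.1, 31, -81, 0, 0, 0, 0.1, 31, -81, 0, 0]}}

```text
t: 28.0
position: [563.9, -164.4, 330.9]
tool_rot: [0.703, 0.08, 0.703, -0.079]
wrist_force: [0.9, 0.1, -1.5]
grip_width: 38.7
```

Run:
```python
from held import *
go((565,-164.6,266-54),np.radians(-13.1))
```

```text
[ 563.89703623 -164.41506638  330.8703309 ] 38.69742528424068 [-0.29  0.27  1.69  0.    1.18 -0.06]
held px 4725
tool x 45 735 y [1.3 3.6 5.9] z [-18.6  18.3]
tool x 55 2487 y [-7.8  6.9 10.9] z [-18.7  18.1]
tool x 65 450 y [-18.6 -13.8  -9.1] z [-19.   17.9]
tool x 75 351 y [-28.7 -23.9 -19. ] z [-18.9  17.7]
tool x 85 288 y [-38.5 -33.4 -28.9] z [-18.9  17.6]
tool x 95 219 y [-47.4 -43.9 -38.8] z [-19.1  17.7]
tool x 105 149 y [-56.5 -52.8 -49.2] z [-19.3  17.5]
tool x 115 38 y [-60.1 -59.6 -59. ] z [-18.6  17.3]
shift cm [ 6.5  -0.02  0.11] turn deg [ 0.58 -0.01 -0.06]
```

Request:
{"name": "jog_arm", "arguments": {"moves": [2, 0, 0.1, 0.6, 0, 0, 4, 0, 0.1, 0.6, 0, 0, 5.3, 0, 0.1, 0.6, 0, 0, 6.2, 0, 0.1, 0.6, 0, 0, 6.5, 0, 0.1, 0.6, 0, 0, 6.5, 0, 0.1, 0.6, 0, 0]}}

```text
t: 28.65
position: [564.9, -164.3, 265.7]
tool_rot: [0.702, 0.081, 0.703, -0.08]
wrist_force: [0.2, -0.2, -0.9]
grip_width: 38.5
```

Request:
{"name": "jog_arm", "arguments": {"moves": [0, 0, 0, 0, 0, 0, 0, 0, 0, 0, 0, 0, 0, 0, 0, 0, 0, 0, 0, 0, 0, 0, 0, 0, 0, 0, 0, 0, 0, 0], "jaw": 100}}

```text
t: 29.15
position: [565.0, -164.3, 266.0]
tool_rot: [0.702, 0.081, 0.703, -0.08]
wrist_force: [-0.0, -0.0, -0.1]
grip_width: 84.9
```

Request:
{"name": "jog_arm", "arguments": {"moves": [-4, 0, 0, 0, 0, 0, -7, 0, 0, 0, 0, 0, -7, 0, 0, 0, 0, 0, -7, 0, 0, 0, 0, 0]}}

```text
t: 29.55
position: [565.2, -164.5, 336.6]
tool_rot: [0.703, 0.081, 0.702, -0.081]
wrist_force: [-0.6, 0.6, -0.7]
grip_width: 85.5
```

Run:
```python
from chute import *
save("w9",im)
k=(im.max(2)<60)&(P[...,2]>150)&(P[...,2]<165); rects(P,k.astype(np.uint8)*255,30)
print("lid"); rects(P,purple(im),300)
go((482,-171.3,200),np.radians(76.9))
```

```text
[ 565.18554533 -164.46532455  336.61515245]
[319. 251.] c 560.9 -172.6 z 149.5  89x39 longaxis 76.3 deg
[222. 264.] c 481.4 -170.9 z 157.5  21x20 longaxis 0.7 deg
lid
[200.  71.] c 466.6 -1.3 z 5.9  166x94 longaxis 0.1 deg
[127. 264.] c 293.9 -201.6 z 7.5  215x122 longaxis 39.8 deg
[319. 251.] c 560.9 -172.6 z 149.5  89x39 longaxis 76.3 deg
[407. 337.] c 636.5 -396.3 z 4.1  114x46 longaxis -88.6 deg
shift cm [ 8.16 -2.57 -7.89] turn deg [ 8.996e+01 -8.000e-02 -2.000e-02]
```

View pics/w9.png

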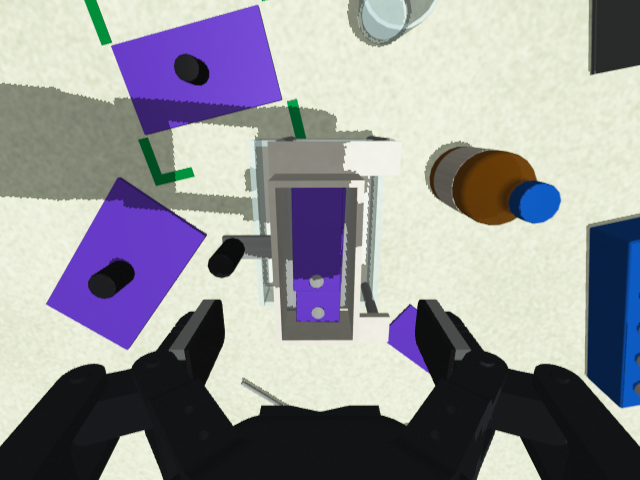

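All three coupons are stacked in the trough (top one px (319,251), z 149.5), the gate is home and the lid is still on the tape area. Now the gate knob (px (226,258)).

Request:
{"name": "jog_arm", "arguments": {"moves": [0, -2.6, -7.9, 90, 0, 0, 0, -2.6, -7.9, 90, 0, 0, 0, -2.6, -7.9, 90, 0, 0, 0, -2.6, -7.9, 90, 0, 0, 0, -2.6, -7.9, 90, 0, 0, 0, -2.6, -7.9, 90, 0, 0, 0, -2.6, -7.9, 90, 0, 0, 0, -2.6, -7.9, 90, 0, 0, 0, -2.6, -7.9, 90, 0, 0, 0, -2.6, -7.9, 90, 0, 0], "jaw": 100}}

```text
t: 30.6
position: [481.2, -171.4, 334.1]
tool_rot: [-0.456, -0.539, -0.458, 0.54]
wrist_force: [0.5, 0.4, 0.3]
grip_width: 85.4
```

Request:
{"name": "jog_arm", "arguments": {"moves": [0, 0, 0, 5, 0, 0, 0, 0, 0, 5, 0, 0]}}

```text
t: 30.8
position: [480.5, -171.2, 332.6]
tool_rot: [-0.431, -0.558, -0.435, 0.56]
wrist_force: [0.2, 0.6, 0.7]
grip_width: 85.5
```

Run:
```python
from m import *
print(pose()[0],pose()[2]["joint_positions"].round(2));
c=cal("wrist"); im,d=vision.capture("wrist"); P=cloud(d,c)
k=(im.max(2)<60)&(P[...,2]>150)&(P[...,2]<165)&(abs(P[...,0]-482)<40); rects(P,k.astype(np.uint8)*255,30)
go((481.6,-171.1,141),np.radians(76.9))
```

```text
[ 480.53149354 -171.21005621  332.6037545 ] [-0.35  0.15  1.84  0.    1.16  1.48]
[320. 232.] c 481.0 -172.0 z 157.6  21x20 longaxis -88.1 deg
shift cm [13.79  0.16 -0.02] turn deg [-1.22 -0.09  0.31]
```

Request:
{"name": "jog_arm", "arguments": {"moves": [4, 0.1, 0, -1.2, 0, 0, 8, 0.1, 0, -1.2, 0, 0, 11, 0.1, 0, -1.2, 0, 0, 13, 0.1, 0, -1.2, 0, 0, 13.8, 0.1, 0, -1.2, 0, 0, 13.8, 0.1, 0, -1.2, 0, 0]}}

```text
t: 31.45
position: [480.4, -170.9, 193.9]
tool_rot: [-0.438, -0.552, -0.443, 0.555]
wrist_force: [-0.3, 1.3, -0.2]
grip_width: 85.2
```

Request:
{"name": "jog_arm", "arguments": {"moves": [0, 0, 0, 0, 0, 0, 0, 0, 0, 0, 0, 0, 0, 0, 0, 0, 0, 0, 0, 0, 0, 0, 0, 0, 0, 0, 0, 0, 0, 0, 0, 0, 0, 0, 0, 0, 0, 0, 0, 0, 0, 0, 0, 0, 0, 0, 0, 0], "jaw": 0, "force": 110}}

```text
t: 32.25
position: [480.5, -171.6, 194.8]
tool_rot: [-0.438, -0.552, -0.442, 0.555]
wrist_force: [-3.2, -3.3, 6.7]
grip_width: 19.8
```

Request:
{"name": "jog_arm", "arguments": {"moves": [0, -1.5, 0, 0, 0, 0, 0, -3, 0, 0, 0, 0, 0, -4.5, 0, 0, 0, 0, 0, -6, 0, 0, 0, 0, 0, -6.8, 0, 0, 0, 0, 0, -7.2, 0, 0, 0, 0, 0, -7.2, 0, 0, 0, 0]}}

```text
t: 32.95
position: [412.0, -155.9, 195.1]
tool_rot: [-0.44, -0.553, -0.441, 0.554]
wrist_force: [12.6, -2.7, -20.9]
grip_width: 19.5
```

Request:
{"name": "jog_arm", "arguments": {"moves": [0, -0.1, 0, 0, 0, 0, 0, -0.1, 0, 0, 0, 0, 0, -0.1, 0, 0, 0, 0, 0, -0.1, 0, 0, 0, 0, 0, -0.1, 0, 0, 0, 0, 0, -0.1, 0, 0, 0, 0, 0, -0.1, 0, 0, 0, 0, 0, -0.1, 0, 0, 0, 0]}}

```text
t: 33.75
position: [413.1, -156.2, 195.0]
tool_rot: [0.441, 0.554, 0.439, -0.553]
wrist_force: [11.8, -2.2, -17.9]
grip_width: 19.5
```

Run:
```python
from m import *
print(pose()[0],pose()[2]["wrist_force"].round(1),pose()[2]["grip_width"])
for n in("scene","top","wrist"):
  c=cal(n); im,d=vision.capture(n); P=cloud(d,c); print(n)
  k=(purple(im)>0)&(P[...,0]>470)&(P[...,0]<640)&(P[...,1]<-80)&(P[...,1]>-310); rects(P,k.astype(np.uint8)*255,20); Q=P[k]
  if len(Q): print(np.percentile(Q[:,2],[5,50,95]).round(0))
  if n!="top": save(n+"10",im)
```

```text
[ 413.07060472 -156.19042939  195.01620722] [ 11.8  -2.2 -17.9] 19.503548990718574
scene
[258. 318.] c 581.9 -198.0 z 35.9  121x42 longaxis 78.4 deg
[275. 326.] c 629.1 -189.0 z 41.0  86x8 longaxis 78.6 deg
[27. 37. 55.]
top
[368. 222.] c 618.9 -189.2 z 32.4  77x3 longaxis 77.1 deg
[371. 239.] c 570.1 -200.3 z 32.9  112x56 longaxis 76.7 deg
[ 17.  33. 161.]
wrist
[265. 265. 265.]
```

View pics/wrist10.png

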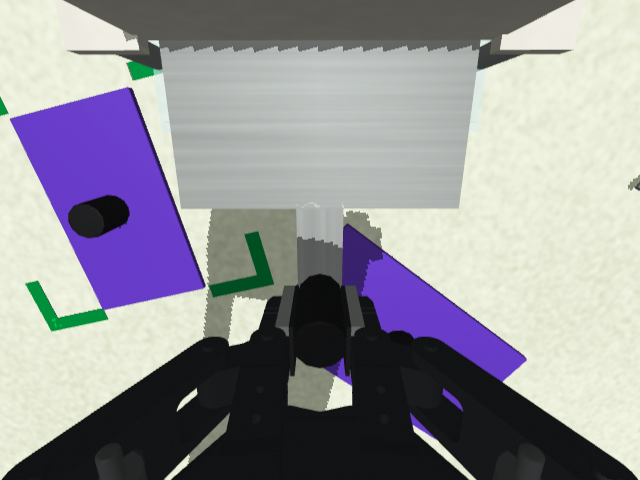

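The coupons have dropped (tops 17–55 mm, below the chute). I'll pull slightly further to make sure the gate is on its stop, and hold.

Request:
{"name": "jog_arm", "arguments": {"moves": [0, -0.3, 0, 0, 0, 0, 0, -0.4, 0, 0, 0, 0, 0, -0.4, 0, 0, 0, 0, 0, -0.4, 0, 0, 0, 0, 0, -0.4, 0, 0, 0, 0, 0, -0.4, 0, 0, 0, 0, 0, -0.4, 0, 0, 0, 0]}}

```text
t: 34.6
position: [411.4, -155.8, 195.0]
tool_rot: [0.442, 0.555, 0.438, -0.552]
wrist_force: [13.7, -2.2, -19.3]
grip_width: 19.3
```

Request:
{"name": "jog_arm", "arguments": {"moves": [0, -0.3, 0, 0, 0, 0, 0, -0.5, 0, 0, 0, 0, 0, -0.5, 0, 0, 0, 0, 0, -0.5, 0, 0, 0, 0, 0, -0.5, 0, 0, 0, 0]}}

```text
t: 35.1
position: [410.8, -155.7, 195.1]
tool_rot: [0.445, 0.557, 0.435, -0.549]
wrist_force: [25.1, -2.5, -31.3]
grip_width: 19.8
```

Run:
```python
from m import *
im,d=vision.capture("scene"); P=cloud(d,cal("scene")); s=pose()[2]; print(s["position"],s["wrist_force"].round(1))
u=lambda X:None
K,p,M,_=cal("scene"); X=np.array([413,-155,150.])
q=M.T@(X-p); u,v=K[0,0]*q[0]/-q[2]+K[0,2],-K[1,1]*q[1]/-q[2]+K[1,2]; print(u,v)
u,v=int(u),int(v); save("s11",cv2.resize(im[v-60:v+90,u-60:u+140],None,fx=4,fy=4,interpolation=2))
```

```text
[ 410.82691283 -155.68815365  195.07507135] [ 26.4  -3.7 -31.5]
230.30774921805605 228.01305305133283
```

View pics/s11.png

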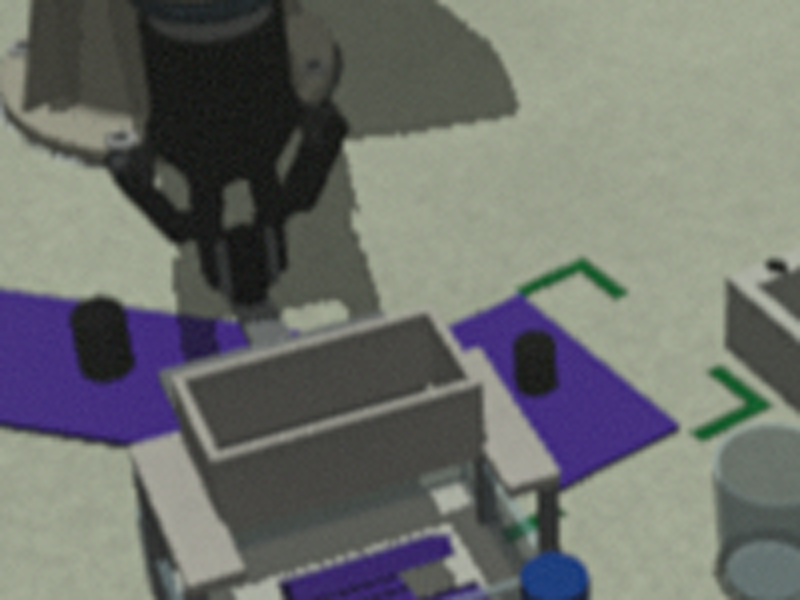

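Force rose to 26 N without motion, so the gate is on its stop. The crop shows an empty trough and coupons in the basket. Letting the gate go home, guided.

Run:
```python
from h import *
go((480.6,-171.6,140.8),np.radians(76.9))
```

```text
shift cm [ 0.16  7.15 -0.02] turn deg [ 0.08  0.01 -1.04]
```

Request:
{"name": "jog_arm", "arguments": {"moves": [0, 1.5, 0, 0, 0, -0.5, 0.1, 3, 0, 0, 0, -1, 0.1, 4.5, 0, 0, 0, -1, 0.1, 6, 0, 0, 0, -1, 0.1, 6.8, 0, 0, 0, -1, 0.1, 7.1, 0, 0, 0, -1, 0.1, 7.1, 0, 0, 0, -1]}}

```text
t: 35.85
position: [480.1, -171.6, 195.0]
tool_rot: [0.44, 0.554, 0.44, -0.553]
wrist_force: [4.7, 0.3, -9.6]
grip_width: 19.2
```

Request:
{"name": "jog_arm", "arguments": {"moves": [0, 0, 0, 0, 0, 0, 0, 0, 0, 0, 0, 0, 0, 0, 0, 0, 0, 0, 0, 0, 0, 0, 0, 0, 0, 0, 0, 0, 0, 0], "jaw": 100}}

```text
t: 36.35
position: [480.1, -171.6, 195.2]
tool_rot: [0.44, 0.554, 0.44, -0.553]
wrist_force: [0.3, -0.3, 0.5]
grip_width: 85.3
```

Request:
{"name": "jog_arm", "arguments": {"moves": [-4, 0, 0, 0, 0, 0, -8, 0, 0, 0, 0, 0, -12, 0, 0, 0, 0, 0, -14, 0, 0, 0, 0, 0, -14, 0, 0, 0, 0, 0, -14, 0, 0, 0, 0, 0]}}

```text
t: 36.95
position: [479.8, -171.6, 335.1]
tool_rot: [0.44, 0.554, 0.44, -0.553]
wrist_force: [0.6, 0.0, -0.5]
grip_width: 85.4
```

Run:
```python
from m import *
print(pose()[0])
c=cal("wrist"); im,d=vision.capture("wrist"); P=cloud(d,c); save("w12",im)
k=(im.max(2)<60)&(P[...,2]>150)&(P[...,2]<165)&(abs(P[...,0]-470)<80); print("gate knob");rects(P,k.astype(np.uint8)*255,30)
k=(P[...,2]>161)&(P[...,2]<169)&(im.max(2)>60)&(P[...,0]>500); print("rim");rects(P,k.astype(np.uint8)*255,60)
print("purple");rects(P,purple(im),100)
k=(im.max(2)<60)&(P[...,2]>32)&(P[...,2]<50);print("lid knob top"); rects(P,k.astype(np.uint8)*255,60)
go((466,-1.5,120),np.radians(-90))
```

```text
[ 479.80574118 -171.55384894  335.12451077]
gate knob
[319. 232.] c 481.0 -171.8 z 157.6  21x20 longaxis 61.7 deg
rim
[319. 123.] c 556.5 -189.1 z 164.7  140x70 longaxis 77.0 deg
purple
[480.  15.] c 622.4 -375.2 z 3.9  85x42 longaxis 77.3 deg
[301.  70.] c 617.6 -183.6 z 30.4  89x6 longaxis 76.8 deg
[190. 233.] c 464.4 -0.9 z 5.9  166x94 longaxis -0.1 deg
[360. 317.] c 290.2 -202.5 z 7.6  220x123 longaxis 39.8 deg
lid knob top
[180. 245.] c 467.8 -1.5 z 39.7  24x24 longaxis -82.3 deg
[372. 331.] c 303.0 -199.8 z 41.6  32x14 longaxis -87.4 deg
shift cm [ 16.04  -5.13 -16.25] turn deg [-1.302e+01 -1.000e-02  2.000e-02]
```

Gate home again (knob at the same point as before, within 0.2 mm). Back for the lid.

Request:
{"name": "jog_arm", "arguments": {"moves": [0, -5.1, -16.3, -13, 0, 0, 5, -5.1, -16.3, -13, 0, 0, 10, -5.1, -16.3, -13, 0, 0, 14, -5.1, -16.3, -13, 0, 0, 16, -5.1, -16.3, -13, 0, 0, 16, -5.1, -16.3, -13, 0, 0, 16, -5.1, -16.3, -13, 0, 0], "jaw": 100}}

```text
t: 37.7
position: [464.8, -0.8, 172.3]
tool_rot: [0.499, 0.498, 0.502, -0.501]
wrist_force: [0.6, 0.3, -0.2]
grip_width: 85.5
```

Run:
```python
from m import *
print(pose()[0])
c=cal("wrist"); im,d=vision.capture("wrist"); P=cloud(d,c)
k=(purple(im)>0)&(P[...,1]>-90)&(P[...,1]<90); rects(P,k.astype(np.uint8)*255,100)
k=(im.max(2)<60)&(P[...,2]>32)&(P[...,2]<50)&(P[...,1]>-90);print("lid knob top"); rects(P,k.astype(np.uint8)*255,60)
go((466,-1.5,31),np.radians(-90))
```

```text
[464.76557302  -0.84665059 172.29217923]
[320. 219.] c 464.6 -1.9 z 5.8  168x95 longaxis 0.2 deg
lid knob top
[472. 123.] c 546.0 -87.0 z 40.9  3x1 longaxis 14.7 deg
[319. 248.] c 467.8 -0.4 z 39.6  25x24 longaxis -87.2 deg
shift cm [ 8.91 -0.    0.02] turn deg [ 0.01 -0.    0.15]
```

Request:
{"name": "jog_arm", "arguments": {"moves": [3, 0.2, 0, 0, 0, 0, 6, 0.2, 0, 0, 0, 0, 8, 0.2, 0, 0, 0, 0, 8.6, 0.2, 0, 0, 0, 0, 8.6, 0.2, 0, 0, 0, 0]}}

```text
t: 38.25
position: [468.9, -2.0, 89.0]
tool_rot: [-0.499, -0.5, -0.5, 0.501]
wrist_force: [-0.1, 0.1, -0.1]
grip_width: 85.6
```

Request:
{"name": "jog_arm", "arguments": {"moves": [0, 0, 0, 0, 0, 0, 0, 0, 0, 0, 0, 0, 0, 0, 0, 0, 0, 0, 0, 0, 0, 0, 0, 0, 0, 0, 0, 0, 0, 0, 0, 0, 0, 0, 0, 0, 0, 0, 0, 0, 0, 0, 0, 0, 0, 0, 0, 0], "jaw": 0, "force": 80}}

```text
t: 39.05
position: [469.3, -2.0, 89.9]
tool_rot: [-0.5, -0.5, -0.5, 0.5]
wrist_force: [-2.9, 0.1, 12.7]
grip_width: 23.5
```

Request:
{"name": "jog_arm", "arguments": {"moves": [-3, 0, 0, 0, 0, 0, -8, 0, 0, 0, 0, 0, -13, 0, 0, 0, 0, 0, -18, 0, 0, 0, 0, 0, -23, 0, 0, 0, 0, 0, -24, 0, 0, 0, 0, 0, -24, 0, 0, 0, 0, 0]}}

```text
t: 39.75
position: [470.0, -1.9, 331.5]
tool_rot: [0.501, 0.501, 0.499, -0.499]
wrist_force: [-1.0, 0.5, -2.0]
grip_width: 23.3
```

```bash
cat > lid.py <<'E'
from m import *
p,r,s=pose(); print(p,s["grip_width"]); c=cal("wrist"); im,d=vision.capture("wrist"); P=cloud(d,c)
k=(purple(im)>0)&(P[...,2]>p[2]-110)&(P[...,2]<p[2]-60); Q=P[k]
n=np.linalg.lstsq(np.c_[Q[:,:2]-Q[:,:2].mean(0),np.ones(len(Q))],Q[:,2],rcond=None)[0]
print("tilt",n[:2].round(3),"z",n[2].round(1))
rr=cv2.minAreaRect(Q[:,:2].astype(np.float32)); print(rr)
E
python3 - <<'E'
from lid import *
go((557.2,-189.2,276),np.radians(-13))
E
```

```text
[470.01473034  -1.90322708 331.47730403] 23.25922555751033
tilt [0.004 0.   ] z 247.5
((470.49468994140625, -2.3008995056152344), (158.79144287109375, 93.74589538574219), 0.3008333742618561)
shift cm [-0.06  8.82 18.72] turn deg [-7.703e+01 -2.000e-02  2.000e-02]
```

Request:
{"name": "jog_arm", "arguments": {"moves": [0, 8.8, 18.7, -77, 0, 0, 0, 8.8, 18.7, -77, 0, 0, 0, 8.8, 18.7, -77, 0, 0, 0, 8.8, 18.7, -77, 0, 0, 0, 8.8, 18.7, -77, 0, 0, 0, 8.8, 18.7, -77, 0, 0, 0, 8.8, 18.7, -77, 0, 0, 0, 8.8, 18.7, -77, 0, 0, 0, 8.8, 18.7, -77, 0, 0, 0, 8.8, 18.7, -77, 0, 0]}}

```text
t: 40.8
position: [555.9, -188.6, 326.1]
tool_rot: [0.701, 0.08, 0.705, -0.079]
wrist_force: [0.2, 0.1, -1.2]
grip_width: 23.7
```

Request:
{"name": "jog_arm", "arguments": {"moves": [0, 0, 0, 0, 0, 0, 0, 0, 0, 0, 0, 0]}}

```text
t: 41.0
position: [555.2, -188.3, 324.2]
tool_rot: [0.699, 0.081, 0.706, -0.08]
wrist_force: [-0.7, 0.2, -2.0]
grip_width: 24.0
```

Run:
```python
from lid import *
u=r.apply([0,1,0])
t=r.inv().apply(Q-p); print("tool y ext",np.percentile(t[:,1],[0.5,99.5]),"z ext",np.percentile(t[:,2],[.5,99.5]))
go((557.2,-189.2,255-54),np.radians(-13))
```

```text
[ 555.21146814 -188.30569357  324.18729223] 23.984360257822615
tilt [-0.008  0.003] z 240.1
((554.2911987304688, -187.1297607421875), (158.12481689453125, 93.68161010742188), 77.36901092529297)
tool y ext [-73.79383806  79.55010712] z ext [-46.57227149  45.49056402]
shift cm [ 6.98 -0.04  0.24] turn deg [-0.01 -0.45 -0.03]
```

Request:
{"name": "jog_arm", "arguments": {"moves": [2, 0.1, 0.2, 0, -0.4, 0, 4, 0.1, 0.2, 0, -0.4, 0, 5.5, 0.1, 0.2, 0, -0.4, 0, 6.3, 0.1, 0.2, 0, -0.4, 0, 6.7, 0.1, 0.2, 0, -0.4, 0, 6.8, 0.1, 0.2, 0, -0.4, 0, 6.8, 0.1, 0.2, 0, -0.4, 0]}}

```text
t: 41.75
position: [557.5, -187.8, 257.3]
tool_rot: [0.703, 0.08, 0.703, -0.08]
wrist_force: [0.0, 0.2, -1.9]
grip_width: 23.4
```

Request:
{"name": "jog_arm", "arguments": {"moves": [0, 0, 0, 0, 0, 0, 0, 0, 0, 0, 0, 0, 0, 0, 0, 0, 0, 0, 0, 0, 0, 0, 0, 0, 0, 0, 0, 0, 0, 0], "jaw": 100}}

```text
t: 42.25
position: [557.5, -187.9, 257.5]
tool_rot: [0.703, 0.08, 0.702, -0.08]
wrist_force: [0.2, -0.8, -0.4]
grip_width: 85.2
```

Request:
{"name": "jog_arm", "arguments": {"moves": [-4, 0, 0, 0, 0, 0, -8, 0, 0, 0, 0, 0, -11, 0, 0, 0, 0, 0, -11, 0, 0, 0, 0, 0, -11, 0, 0, 0, 0, 0]}}

```text
t: 42.75
position: [557.5, -187.9, 367.9]
tool_rot: [0.703, 0.08, 0.702, -0.08]
wrist_force: [-0.5, -0.4, -0.5]
grip_width: 85.1
```

Run:
```python
from m import *
print(pose()[0])
for n in("wrist","top"):
  c=cal(n); im,d=vision.capture(n); P=cloud(d,c); print(n)
  k=(purple(im)>0)&(P[...,0]>470)&(P[...,0]<680)&(P[...,1]<-80)&(P[...,1]>-310); rects(P,k.astype(np.uint8)*255,20)
  Q=P[k&(P[...,2]>160)]; g=np.linalg.lstsq(np.c_[Q[:,:2]-Q[:,:2].mean(0),np.ones(len(Q))],Q[:,2],rcond=None)[0]; print("tilt",g.round(3))
  b=im.max(2)<60
  for lo,hi in((150,165),(190,215)):
    rects(P,(b&(P[...,2]>lo)&(P[...,2]<hi)&(P[...,0]<620)&(P[...,0]>440)&(P[...,1]<-100)).astype(np.uint8)*255,15)
  if n=="wrist": save("w13",im)
```

```text
[ 557.52938142 -187.9355703   367.85048946]
wrist
[320. 218.] c 557.0 -190.1 z 170.8  164x93 longaxis 77.2 deg
[421. 304.] c 600.8 -190.2 z 310.6  9x4 longaxis 48.4 deg
[415. 328.] c 597.3 -202.5 z 309.7  8x0 longaxis 76.5 deg
tilt [3.50000e-02 6.20000e-02 1.73457e+02]
[231. 224.] c 481.2 -170.8 z 157.6  20x19 longaxis 30.6 deg
[319. 240.] c 556.6 -188.4 z 204.6  24x24 longaxis -36.1 deg
top
[358. 235.] c 568.3 -142.5 z 170.8  92x63 longaxis -14.6 deg
[400. 255.] c 523.1 -248.1 z 169.8  51x34 longaxis -10.6 deg
tilt [ -1.168   0.684 192.097]
[615. 230.] c 598.1 -812.6 z 157.7  22x9 longaxis 25.1 deg
[623. 265.] c 515.1 -831.5 z 157.7  149x11 longaxis -0.1 deg
[631. 254.] c 526.4 -828.1 z 196.5  170x25 longaxis 8.0 deg
```

View pics/w13.png

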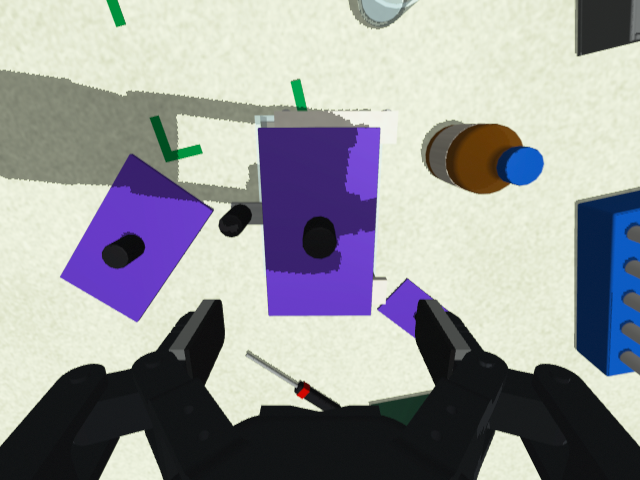

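Lid covers the mouth at px (260–380, 127–315): centre (557,-190), 77.2°, z 170.8, against chute (557,-189), 77.0°. I'll retreat and check once more.

Request:
{"name": "jog_arm", "arguments": {"moves": [-2, 10, -8, 0, 0, 0, -4, 20, -15, 0, 0, 0, -4, 30, -20, 0, 0, 0, -4, 30, -20, 0, 0, 0, -4, 30, -20, 0, 0, 0, -4, 30, -20, 0, 0, 0, -4, 30, -20, 0, 0, 0, -4, 30, -20, 0, 0, 0, -4, 30, -20, 0, 0, 0, -4, 30, -20, 0, 0, 0]}}

```text
t: 43.85
position: [429.7, 149.1, 405.8]
tool_rot: [0.702, 0.08, 0.704, -0.08]
wrist_force: [0.7, -0.4, 0.3]
grip_width: 85.4
```

Run:
```python
from m import *
print(pose()[0], abs(pose()[2]["dq"]).max())
for n in("top","scene"):
  c=cal(n); im,d=vision.capture(n); P=cloud(d,c); print(n)
  k=(purple(im)>0)&(P[...,0]>470)&(P[...,0]<680)&(P[...,1]<-80)&(P[...,1]>-310); rects(P,k.astype(np.uint8)*255,20)
  Q=P[k&(abs(P[...,2]-170)<8)]; g=np.linalg.lstsq(np.c_[Q[:,:2]-Q[:,:2].mean(0),np.ones(len(Q))],Q[:,2],rcond=None)[0]; print("tilt",g.round(3))
  rects(P,((im.max(2)<60)&(P[...,2]>150)&(P[...,2]<165)&(abs(P[...,0]-480)<40)&(abs(P[...,1]+172)<40)).astype(np.uint8)*255,15)
save("s14",im)
```

```text
[429.68546655 149.06719291 405.75674997] 0.028971885756725702
top
[377. 240.] c 557.6 -191.2 z 170.6  161x92 longaxis 77.2 deg
tilt [  0.      0.    170.632]
[368. 269.] c 482.3 -172.0 z 158.0  21x15 longaxis -88.9 deg
scene
[250. 264.] c 558.2 -189.5 z 170.1  164x100 longaxis 77.1 deg
[256. 318.] c 582.7 -197.9 z 35.6  122x40 longaxis 77.2 deg
[275. 326.] c 629.7 -188.0 z 40.4  86x8 longaxis 76.4 deg
tilt [-6.00000e-03  3.00000e-03  1.70087e+02]
[239. 245.] c 484.5 -172.4 z 156.4  19x16 longaxis -43.6 deg
```

View pics/s14.png

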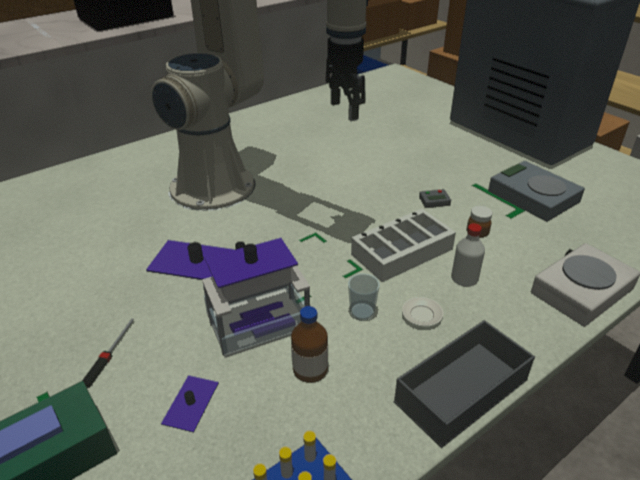

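The scene shows the lid square on the chute, the coupons in the basket at (255,318), the block empty and the other items where they were. Handing in.

```bash
python3 -c "
from station import workorder; print(workorder.hand_in())"
```

```text
the job is handed in; nothing more can be done
None
```

I finished the whole sequence and handed the job in at about 44 s of robot time. No verdict is reported at hand-in.

- **Lid off:** I took the middle-sized purple plate, the one on the chute, and set it on the taped area.
- **Coupons:** The block held three; its other pocket was empty. I tipped each one up, gripped it and dropped it into the trough, where all three stacked flat.
- **Gate:** I pulled it to its stop. The wrist force along the pull rose from about 14 to 26 N with almost no further movement. All the coupons had dropped by then, and I guided the gate home.
- **Lid back on:** It went back over the mouth.

| Last check | Measured | Wanted |
|---|---|---|
| Lid centre from mouth centre | about 1–2 mm | under 12 mm |
| Lid turn against chute | about 0.2° | under 8° (0.14 rad) |
| Lid top height | 170.6 mm, flat | 171 mm |
| Gate knob from its start point | within about 1 mm | gate under 4 mm |
| Coupon surfaces seen in basket | about 36–40 mm up | centres under 78 mm (70 above the floor) |

- **Camera disagreement:** The cameras differed by 2–7 mm in absolute position, so I used the close wrist views for placing.
- **Coupon at rest:** One coupon seems to lean on the basket's far wall, inside it. It looked the same about 10 s apart, but I did not measure its speed.
- **Other bench items:** They looked unmoved in the last picture; I did not measure them. I saw no knock to the lid and no grip slip.
- **Pictures:** I viewed 13.

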